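# Jack up the drawing board and hold the pump handle down

## Task

Raise the drawing board so that its two rest posts can be reset: slide the bottle jack across the table until its saddle stands squarely under the hole in the steel lug at the board's raised edge, and shut the jack's release valve by turning its lever a quarter turn until it lies alongside the pump handle, both before any load comes on the jack. Then pump the handle until the jack alone carries the board at least 20 mm clear of its posts, and finish while holding the handle down at the bottom of its stroke: do not let go at the end. Leave the other things on the table where they are, do not push or lift the board by hand, and keep the jack standing flat on its base.

Things in the scene. Friction and masses are not known exactly. Their poses are not given: they have to be found in the camera images.
- jack: Loose bottle jack, about 1.9 kg; slides with 4 to 7 N. Origin under the base, straight below ram and saddle; x level, towards the pump grip; z up. In its frame, mm: base plate x -45..89, y -42..42, 14 high; cylinder 58 across at 0,0 up to z 94; pump block 36 x 34 at x 66, up to z 64; ears with the handle's hinge pin (axis y) at x 40, z 90, up to z 97; valve boss 32 x 30 at x 40, y -52, up to z 32.
- saddle (a point): Centre of the top of the jack's saddle, a steel disc 40 mm across and 12 mm thick on top of the ram; 112 mm above the table with the ram fully in (the start). The ram can rise 60 mm.
- ram: The jack's ram, which carries the saddle; it moves straight up in the jack and has the jack's origin and axes while fully in.
- handle_angle (a joint): Pump handle, rad: 0 up (bar 0.49 rad above level), 0.70 lower stop (0.21 below level). A spring lifts it when let go; pressing the grip down takes 2 N at the top, 7 to 15 N at the bottom under load. Valve shut: a full stroke lifts the load 11 to 13 mm (the first, free one 16), but it settles back 4 to 6 mm as the handle rises: about 6 mm kept. Valve open: the ram does not rise.
- pump_handle: The pump handle's bar. Origin on the hinge pin, x along the bar to its free end, y across, z its upper side. Iron socket 22 mm wide and high from x = -10 to 68 mm (the jack can be dragged by pinching its sides), then a bare bar 16 mm wide, then a black rubber grip 28 mm wide, 20 mm high, from x = 104 to 182 mm.
- grip_top (a point): Middle of the upper face of the rubber grip, 143 mm from the hinge pin: the place to press.
- valve_angle (a joint): Release lever's angle in rad: 0 open, sticking out sideways from the jack (along its -y); 1.571 shut, lying alongside the pump handle (along the jack's +x). Shuts anticlockwise seen from above, about a vertical pin at the jack's x = 40, y = -52 mm; stops at both ends, friction 0.05 N m, stays where it is left. Starts at 0 to 0.35.
- valve_tip (a point): On the upper face of the release lever, 62 mm from its pin, 55 mm above the table. The lever is a plain steel bar 12 mm wide, from 42 to 54 mm above the table, free underneath outside the boss, reaching 69 mm from its pin.
- lift_mark (a point): Centre of the 12 mm hole in the lift lug: a flat, nearly level steel tongue 56 mm wide, 6 mm thick, standing out 95 mm from the middle of the board's raised edge; the hole is 70 mm from that edge. The point lies on the lug's underside, 117 mm above the table while the board rests on its posts; at 142 mm the board is 20 mm clear of the posts.
- drawing_board: Drawing board 500 mm wide, 440 deep, 18 thick, about 5 kg, hinged along its low edge on the left; its raised edge, 120 to 145 mm above the table, faces the jack. Origin in the middle of the raised edge, at its underside; x along that edge, -y from the hinge to the raised edge and out over the lug (rising 10 degrees). It carries the lug; see lift_mark.
- brush_pot: Bystander: steel cup 100 mm tall, 96 mm across, with upright brushes (about 190 mm tall in all); leave it alone. Origin under its middle.
- ink_bottle: Bystander: small glass jar, 48 mm across, 75 mm tall; leave it alone. Origin under its middle.
- tin: Bystander: bare tin can, 68 mm across, 62 mm tall; leave it alone. Origin under its middle.
- medium_jar: Bystander: amber jar, 60 mm across, 90 mm tall; leave it alone. Origin under its middle.
- tape_roll: Bystander: roll of tape lying flat, 92 mm across, 25 mm tall; leave it alone. Origin under its middle.
- match_box: Bystander: small card box 62 x 42 x 18 mm; leave it alone. Origin under its middle.
- palette_knife: Bystander: palette knife lying flat, 200 mm long; leave it alone. Origin under its middle.
- spanner: Bystander: spanner lying flat, 170 mm long; leave it alone. Origin under its middle.

How it is judged:
By the outcome, as a careful person would: the job done as asked, in the order asked, and still so for the second after the job is handed in, while the arm keeps its last pose, push and grip.
It also fails if it takes over 72 s, if anything falls off the work surface, if the arm or the gripper's body presses on something with over 40 N, if the wrist force passes 120 N, or if a joint passes its speed limit or range.

## Robot

A 7-joint arm with a two-finger parallel gripper is mounted at the origin on the work surface. World frame = base frame: x ahead of the robot, y to its left, z up, the work surface at z = 0. Lengths are in mm, angles in rad, forces in N, time in s.
With the tool pointing down it reaches from about 400 to 875 mm from the base axis. Payload 4.4 kg.
Tool frame: the origin (TCP) lies at the very end of the fingers, on their centre line; the grasp point (between the pads) lies 19 mm behind it; y points along the fingers, x is the direction in which the jaws open and shut, and the axes are right-handed (so a half turn about y gives the same grasp; the last joint's range is limited). The gripper opens to 85 mm and grips with 20 to 120 N. Pads are 22 mm wide; open, the fingers measure 114 mm over their backs; the gripper's body (76 mm by 85 mm) begins 54 mm behind the grasp point. The pads swing forward as they close: fully open they stand 13 mm farther back than shut.
Start: joints at [-1.182, 0.628, 0.038, 1.517, -0.027, 0.996, -0.02], TCP at [285.513, 583.952, 231.313] pointing down, gripper open.
Joint ranges: [-3.06, 3.06], [-0.37, 2.12], [-1.25, 1.32], [0.18, 2.47], [-1.1, 4.24], [0.23, 1.98], [-2.94, 2.94]. Speed limits (rad/s): [2.57, 2.57, 3.14, 3.14, 3.14, 3.14, 3.14].

## Interface

Orientations are given as [roll, pitch, yaw] about the fixed x, y, z axes, in that order (R = Rz(yaw) Ry(pitch) Rx(roll)).
In Python, from cell import readout, eyes, finish_job gives the robot as it stands. The module is installed in compiled form; this text tells all that it offers.
- The arm moves only by the tool apply_moves, never from a script. Its argument "commands" is a list that holds one entry, the list of rows, each a list of 6 numbers: the shift along the tool's x, y, z in units of 0.04 m (1.0 is 0.04 m), then the turn, a rotation vector about the tool's x, y, z in units of 5 degrees (1.0 is 5 degrees). A call has 1 to 8 rows; each row shifts and turns the pose as measured when the row begins, along the tool's axes as they then stand; what a row does not reach is not made up. A row lasts 1/12 s, in which the tool goes at most 41.7 mm and 7.16 degrees, less where a joint would pass 70% of its speed; a pose out of reach is approached as far as the arm can. A call with a number of a shift or a turn outside -1 to 1 is refused whole. A call with a gripper value outside its range is refused whole. "claw" is the finger opening in mm, from 0 to 85.4, set as the call begins (left out, the last holds). The fingers move at their own pace and stop on an object; the grip force is fixed at half the most. Time passes only in rows, so rows that do not move let the fingers close. It gives the time, the measured TCP pose, the force and the opening at its end, in the units of the state.
- readout.read_state(): the state, without advancing time (a new reading comes with each control period).
- eyes.get_image(name): name is "side" or "top" or "wrist"; returns a dict with "image" (384x512x3 uint8, red, green, blue), "mtx" (3x3 intrinsics, pixels), "k1" (the pictures are not rectified: a ray, as slopes to the right and down, at radius r is drawn at 1 + k1 r^2 times it, then the intrinsics apply), "rvec" (rotation vector, rad) and "tvec" (3), from world to camera coordinates, as OpenCV has them. Camera axes: x right, y down, z forward; pixel columns grow to the right and rows downward; lengths in mm; the calibration is good to about 2 mm. A picture is of the moment at which its call begins. There is no depth.
- finish_job(): hands the job in, once; it reports no verdict.
The state is a dict: "clock": time; "qpos": joint angles; "qd": joint speeds; "tau": joint torques, N m; "eef_pos": TCP position; "tool_rot": TCP orientation; "force": force on the tool from outside, world axes, zero at the start; "torque": the same for the moment, N m; "width": finger opening in mm.
Only numpy, scipy, OpenCV 4.12 (cv2) and the standard library are available. Lean on these libraries where they do the work, as an engineer would, in place of code of your own. Each camera call takes 0.05 s, during which the arm holds its last target. There are 200 camera calls.

## Working session

There is one attempt and no reset: what is moved stays moved. The work goes in short steps, Python scripts to look and compute and a tool call to move; the robot and the scene stay as the last step left them, time stands still between calls to the robot, and variables do not carry over. Pictures are saved under pics/ and viewed, about 8 in all and at most 12, crops included, and the job is handed in when it is done.

Besides the shell and the picture viewer there is one more tool, called after "Emit:" as name(argument=value, ...), one argument or row to a line, values as JSON. apply_moves: Moves the arm, as the interface text tells. Shifts and turns lie within -1 to 1; 1 stands for 0.04 m of shift or 5 degrees of turn. Its arguments: {"type":"object","properties":{"commands":{"type":"array"},"claw":{"type":"number"}},"required":["commands"]}

```bash
mkdir -p pics; cat > h.py <<'E'
import numpy as np, cv2
from cell import readout, eyes, finish_job
from scipy.spatial.transform import Rotation as R
def shot(n,f=None):
    d=eyes.get_image(n)
    if f: cv2.imwrite('pics/'+f,d['image'][:,:,::-1])
    return d
def ray(d,u,v):
    K=np.array(d['mtx']);p=np.array([(u-K[0,2])/K[0,0],(v-K[1,2])/K[1,1]])
    q=p.copy()
    for _ in range(20): q=p/(1+d['k1']*(q@q))
    Rm=cv2.Rodrigues(np.array(d['rvec'],float))[0];t=np.array(d['tvec'],float).ravel()
    w=Rm.T@np.array([q[0],q[1],1]);return -Rm.T@t,w
def onz(d,u,v,z):
    c,w=ray(d,u,v);return c+w*(z-c[2])/w[2]
def two(d1,p1,d2,p2):
    c1,w1=ray(d1,*p1);c2,w2=ray(d2,*p2)
    s=np.linalg.lstsq(np.c_[w1,-w2],c2-c1,rcond=None)[0]
    a=c1+s[0]*w1;b=c2+s[1]*w2;return (a+b)/2,np.linalg.norm(a-b)
def proj(d,P):
    Rm=cv2.Rodrigues(np.array(d['rvec'],float))[0];t=np.array(d['tvec'],float).ravel()
    c=Rm@np.array(P,float)+t;q=c[:2]/c[2];q=q*(1+d['k1']*(q@q));K=np.array(d['mtx'])
    return np.array([K[0,0]*q[0]+K[0,2],K[1,1]*q[1]+K[1,2]])
def st():
    s=readout.read_state();print({k:np.round(s[k],3).tolist() for k in s});return s
E
python3 - <<'E'
from h import *
import pickle
st()
D={n:shot(n) for n in('top','side')}
pickle.dump(D,open('d0.pkl','wb'))
for n in D:
    cv2.imwrite(f'pics/{n}0.png',cv2.resize(D[n]['image'][:,:,::-1],(800,600),interpolation=cv2.INTER_CUBIC))
    print(n,D[n]['mtx'],D[n]['k1'],ray(D[n],256,192))
E
```

```text
{'clock': 0.0, 'qpos': [-1.182, 0.629, 0.038, 1.518, -0.027, 0.996, -0.02], 'qd': [0.002, 0.001, -0.0, 0.001, -0.001, -0.001, 0.0], 'tau': [0.0, -56.34, 1.227, -19.344, 0.011, 0.011, 0.0], 'eef_pos': [285.223, 583.384, 230.384], 'tool_rot': [-1.571, 0.002, 1.116], 'force': [-0.788, 0.653, 0.111], 'torque': [0.0, 0.011, 0.032], 'width': 85.221}
top [[470.55050878   0.         258.78896443]
 [  0.         470.55050878 194.05781287]
 [  0.           0.           1.        ]] -0.108103471792344 (array([ 409.79420028, -114.5528049 , 1448.42595053]), array([ 0.09083669,  0.02488696, -0.99558204]))
side [[425.28913732   0.         251.70285494]
 [  0.         425.28913732 189.93716297]
 [  0.           0.           1.        ]] -0.0927649694113557 (array([ -38.94212277, -794.8253066 ,  849.20227474]), array([ 0.50497701,  0.59086137, -0.62929062]))
```

View pics/top0.png

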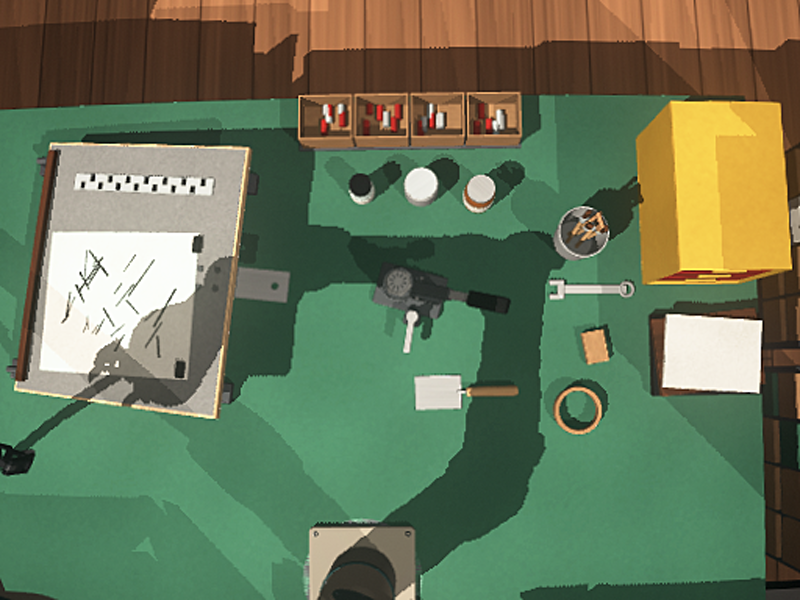

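View pics/side0.png

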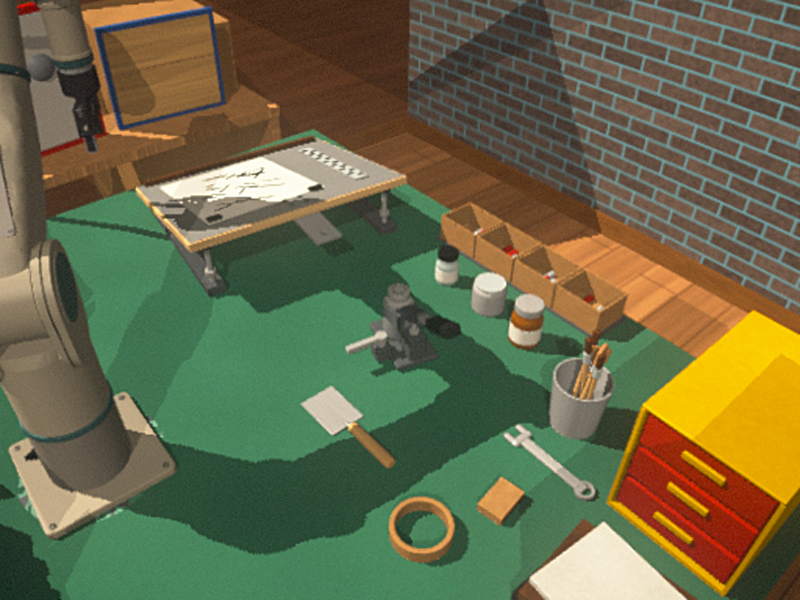

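Top view: the lug hole is at about (275,286), the saddle at (397,281), the grip end at (508,303) and the valve lever runs from (411,317) to (407,350), all in the 800x600 frame. The side view shows the same items. The handle already points away from the board.

```bash
python3 - <<'E'
from h import *
import pickle
D=pickle.load(open('d0.pkl','rb'));t=D['top'];s=D['side'];k=.64
for n,p,z in[('hole',(275,286),123),('lugroot',(239,281),118),('saddle',(397,281),112),('gripend',(508,303),175),('gripstart',(467,297),142),('pin',(411,317),54),('tip',(407,352),54),('knifecorner',(416,378),2)]:
    print(n,onz(t,p[0]*k,p[1]*k,z).round(1))
print(two(t,(397*k,281*k),s,(399*k,290*k)))
im=t['image'];a=cv2.resize(im[150:240,140:340],(800,360),interpolation=cv2.INTER_CUBIC)
b=cv2.resize(s['image'][120:250,180:310],(600,600),interpolation=cv2.INTER_CUBIC)
b=cv2.resize(b,(240,240));
cv2.imwrite('pics/c1.png',a[:,:,::-1])
E
```

```text
hole [559.  146.7 123. ]
lugroot [569.7 214.8 118. ]
saddle [566.7 -76.  112. ]
gripend [ 518.6 -270.4  175. ]
gripstart [ 533.  -201.5  142. ]
pin [ 504.3 -100.3   54. ]
tip [438. -92.  54.]
knifecorner [ 388.  -108.3    2. ]
(array([568.65234358, -77.27124311, 110.78116199]), np.float64(4.469357145764638))
```

View pics/c1.png

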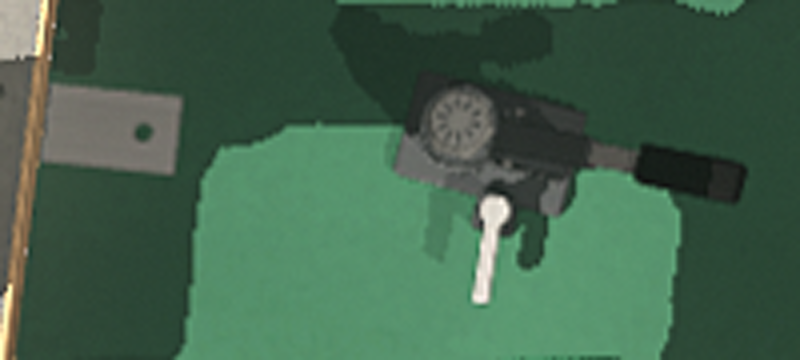

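The crop confirms the scene: hole at (143,132), saddle at (460,118), lever pin at (493,210) with its tip at (481,300), and the grip end at (743,183). The jack's yaw is about -104°, and the lug points along about -97°. I'll plan the approach to pinch the socket, stopping first at a height where the wrist camera gets a look.

```bash
cat >> h.py <<'E'
def plan(pos,yaw,roll=-90,pitch=0,step=36,tstep=4.5,dec=2):
    s=readout.read_state();p=np.array(s['eef_pos']);r=R.from_euler('xyz',s['tool_rot'])
    g=R.from_euler('xyz',[roll,pitch,yaw],degrees=True)
    dv=np.array(pos)-p;rv=(r.inv()*g).as_rotvec(degrees=True)
    n=max(1,int(np.ceil(max(np.linalg.norm(dv)/step,np.linalg.norm(rv)/tstep))))
    print('p',p.round(1),'rot',np.degrees(s['tool_rot']).round(1),'F',np.round(s['force'],1),'T',np.round(s['torque'],2),'w',round(s['width'],1),'t',round(s['clock'],2),'n',n)
    for i in range(n):
        a=r*R.from_rotvec(rv*i/n,degrees=True)
        print(np.r_[a.inv().apply(dv/n)/40,rv/n/5].round(dec).tolist())
E
python3 -c "
from h import *
plan([550,-148,210],-13.5,step=38,tstep=4.8)"
```

```text
p [285.3 583.5 230.5] rot [-90.    0.1  63.9] F [ 0.5  0.1 -0.2] T [ 0.01 -0.04  0.  ] w 85.3 t 0.1 n 21
[-0.64, 0.03, -0.67, 0.0, 0.74, -0.0]
[-0.6, 0.03, -0.71, 0.0, 0.74, -0.0]
[-0.55, 0.03, -0.74, 0.0, 0.74, -0.0]
[-0.5, 0.03, -0.78, 0.0, 0.74, -0.0]
[-0.45, 0.03, -0.81, 0.0, 0.74, -0.0]
[-0.4, 0.03, -0.84, 0.0, 0.74, -0.0]
[-0.35, 0.03, -0.86, 0.0, 0.74, -0.0]
[-0.29, 0.02, -0.88, 0.0, 0.74, -0.0]
[-0.23, 0.02, -0.9, 0.0, 0.74, -0.0]
[-0.17, 0.02, -0.91, 0.0, 0.74, -0.0]
[-0.12, 0.02, -0.92, 0.0, 0.74, -0.0]
[-0.06, 0.02, -0.92, 0.0, 0.74, -0.0]
[0.0, 0.02, -0.93, 0.0, 0.74, -0.0]
[0.06, 0.02, -0.92, 0.0, 0.74, -0.0]
[0.12, 0.02, -0.92, 0.0, 0.74, -0.0]
[0.18, 0.02, -0.91, 0.0, 0.74, -0.0]
[0.24, 0.02, -0.89, 0.0, 0.74, -0.0]
[0.3, 0.02, -0.88, 0.0, 0.74, -0.0]
[0.35, 0.02, -0.86, 0.0, 0.74, -0.0]
[0.41, 0.02, -0.83, 0.0, 0.74, -0.0]
[0.46, 0.02, -0.8, 0.0, 0.74, -0.0]
```

Emit:
apply_moves(
  commands=[
    [[-0.64,0,-0.67,0,0.74,0],[-0.6,0,-0.71,0,0.74,0],[-0.55,0,-0.74,0,0.74,0],[-0.5,0,-0.78,0,0.74,0],[-0.45,0,-0.81,0,0.74,0],[-0.4,0,-0.84,0,0.74,0],[-0.35,0,-0.86,0,0.74,0],[-0.29,0,-0.88,0,0.74,0]],
  ],
)

```text
clock: 0.77
eef_pos: [381.1, 302.0, 225.0]
tool_rot: [-1.565, 0.005, 0.594]
force: [0.3, -0.0, 0.1]
width: 85.4
```

Emit:
apply_moves(
  commands=[
    [[-0.23,0,-0.9,0,0.74,0],[-0.17,0,-0.91,0,0.74,0],[-0.12,0,-0.92,0,0.74,0],[-0.06,0,-0.92,0,0.74,0],[0,0,-0.93,0,0.74,0],[0.06,0,-0.92,0,0.74,0],[0.12,0,-0.92,0,0.74,0],[0.18,0,-0.91,0,0.74,0]],
  ],
)

```text
clock: 1.43
eef_pos: [476.7, 6.7, 223.2]
tool_rot: [-1.568, 0.01, 0.053]
force: [0.8, 0.7, -0.4]
width: 85.3
```

```bash
python3 -c "
from h import *
plan([550,-148,210],-13.5,step=38,tstep=4.8)"
```

```text
p [476.7   6.7 223.2] rot [-89.9   0.5   3. ] F [ 0.8  0.7 -0.4] T [-0.02 -0.02 -0.02] w 85.3 t 1.43 n 5
[0.33, 0.06, -0.79, -0.0, 0.66, -0.02]
[0.37, 0.06, -0.77, -0.0, 0.66, -0.02]
[0.41, 0.06, -0.75, -0.0, 0.66, -0.02]
[0.46, 0.06, -0.72, -0.0, 0.66, -0.02]
[0.5, 0.06, -0.7, -0.0, 0.66, -0.02]
```

Emit:
apply_moves(
  commands=[
    [[0.33,0.06,-0.79,0,0.66,0],[0.37,0.06,-0.77,0,0.66,0],[0.41,0.06,-0.75,0,0.66,0],[0.46,0.06,-0.72,0,0.66,0],[0.5,0.06,-0.7,0,0.66,0],[0,0,0,0,0,0]],
  ],
)

```text
clock: 1.93
eef_pos: [550.8, -166.0, 209.0]
tool_rot: [-1.577, 0.008, -0.262]
force: [-1.0, -0.5, -0.7]
width: 85.2
```

```bash
python3 -c "
from h import *
d=shot('wrist')
cv2.imwrite('pics/w1.png',cv2.resize(d['image'][:,:,::-1],(800,600),interpolation=cv2.INTER_CUBIC))
import pickle;pickle.dump(d,open('w1.pkl','wb'))
print(ray(d,256,192))
plan([550,-148,210],-13.5,step=38,tstep=4.8)
P=np.array([567,-76,0]);u=np.array([-.23,-.973,0]);v=np.array([.973,-.23,0])
for n,q in [('saddle',(0,0,112)),('hinge',(40,0,101)),('h38',(73.5,0,108)),('gripend',(200,0,176)),('tip',(40,-114,55))]:
  print(n,(proj(d,P+u*q[0]+v*q[1]+[0,0,q[2]])/.64).round())
"
```

```text
(array([573.21827559, -87.43013018, 351.47079685]), array([-0.08829499, -0.30156744, -0.94938295]))
p [ 549.6 -162.6  208.6] rot [-90.2   0.6 -14.8] F [-0.6  0.2  0.2] T [-0.03  0.02  0.06] w 85.3 t 1.98 n 1
[-0.08, -0.03, 0.35, 0.04, -0.27, -0.13]
saddle [386. 132.]
hinge [389. 210.]
h38 [391. 272.]
gripend [397. 547.]
tip [217. 206.]
```

View pics/w1.png

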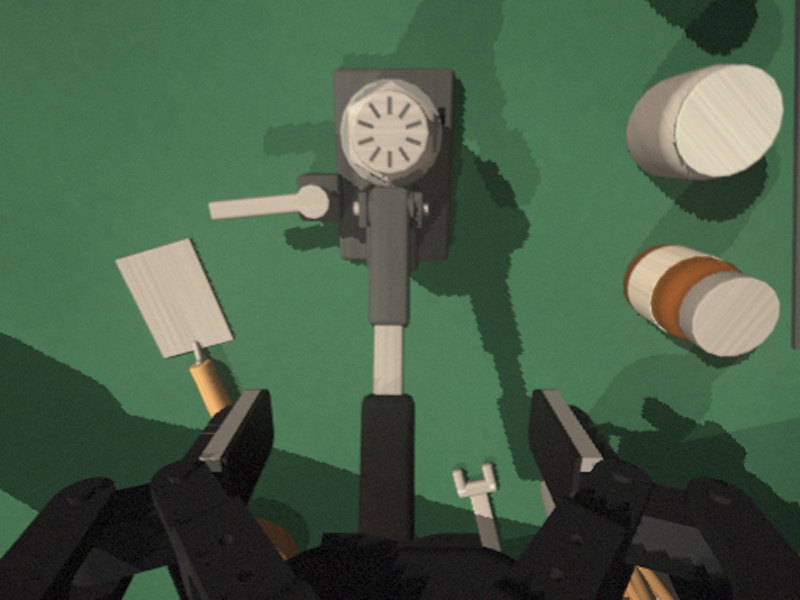

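The wrist view shows the saddle at (389,131), the socket from (389,190) to (389,325), the lever pin at (314,202) and the lever tip at (212,211). My predictions match to about 2 mm. I'll now refine the jack's pose.

```bash
python3 -c "
from h import *
import pickle;d=pickle.load(open('w1.pkl','rb'));k=.64
s=onz(d,389*k,131*k,112);g=onz(d,387*k,397*k,90+104*.471+10*.88);so=onz(d,389*k,325*k,90+68*.471+11*.88)
pin=onz(d,314*k,202*k,56);tip=onz(d,211*k,211*k,54)
print(s,g,so,pin,tip)
for q in(g,so): print(np.degrees(np.arctan2(*(q-s)[1::-1])),np.linalg.norm((q-s)[:2]))
a=np.radians(np.degrees(np.arctan2(*(g-s)[1::-1])));u=np.array([np.cos(a),np.sin(a),0]);v=np.array([-u[1],u[0],0])
print('pin jack',(pin-s)@u,(pin-s)@v,'tip',(tip-s)@u,(tip-s)@v)
t=s+73.5*u;print(t,np.degrees(a)+90)
plan([t[0],t[1],160],np.degrees(a)+90,step=38)
"
```

```text
[568.67681589 -76.1665141  112.        ] [ 534.0694555  -201.48879657  147.784     ] [ 543.57324785 -169.16394485  131.708     ] [ 509.18488923 -102.34300875   56.        ] [441.37600685 -90.47044758  54.        ]
-105.4373259851974 130.01286042647908
-105.10627994273618 96.32606737249228
pin jack 41.06791117261774 -50.37782133224022 tip 47.67333438951002 -118.90059581759782
[ 549.11228219 -147.01479581  112.        ] -15.437325985197404
p [ 549.6 -162.6  208.6] rot [-90.2   0.6 -14.8] F [-0.6  0.2  0.2] T [-0.03  0.02  0.06] w 85.3 t 1.98 n 2
[-0.05, 0.61, 0.19, 0.02, 0.06, -0.06]
[-0.05, 0.61, 0.19, 0.02, 0.06, -0.06]
```

Emit:
apply_moves(
  commands=[
    [[-0.05,0.6,0.19,0.02,0.06,-0.06],[-0.05,0.6,0.19,0.02,0.06,-0.06],[0,0,0,0,0,0]],
  ],
  claw=60,
)

```text
clock: 2.23
eef_pos: [549.2, -145.8, 159.5]
tool_rot: [-1.569, -0.0, -0.27]
force: [-1.3, 1.5, 0.1]
width: 60.0
```

```bash
python3 -c "
from h import *
plan([549,-147,86],-15.3,step=26)"
```

```text
p [ 549.2 -145.8  159.5] rot [-89.9  -0.  -15.4] F [-1.3  1.5  0.1] T [0.05 0.06 0.01] w 60.0 t 2.23 n 3
[0.0, 0.61, -0.01, -0.01, -0.01, 0.0]
[0.0, 0.61, -0.01, -0.01, -0.01, 0.0]
[0.0, 0.61, -0.01, -0.01, -0.01, 0.0]
```

Emit:
apply_moves(
  commands=[
    [[0,0.61,0,0,0,0],[0,0.61,0,0,0,0],[0,0.61,0,0,0,0],[0,0,0,0,0,0]],
  ],
)

```text
clock: 2.57
eef_pos: [550.1, -141.2, 87.0]
tool_rot: [-1.566, -0.001, -0.261]
force: [-0.3, 0.7, -0.3]
width: 60.2
```

Emit:
apply_moves(
  commands=[
    [[0,0,0,0,0,0],[0,0,0,0,0,0],[0,0,0,0,0,0],[0,0,0,0,0,0]],
  ],
  claw=10,
)

```text
clock: 2.9
eef_pos: [551.4, -139.9, 90.9]
tool_rot: [-1.565, -0.003, -0.258]
force: [1.1, -0.3, -12.3]
width: 21.2
```

Emit:
apply_moves(
  commands=[
    [[0,0,0,0,0,0],[0,0,0,0,0,0],[0,0,0,0,0,0]],
  ],
)

```text
clock: 3.15
eef_pos: [551.2, -140.0, 90.7]
tool_rot: [-1.566, -0.003, -0.259]
force: [1.4, -1.5, -11.0]
width: 20.9
```

Emit:
apply_moves(
  commands=[
    [[0,0.05,0,0,0,0],[0,0,0,0,0,0]],
  ],
)

```text
clock: 3.32
eef_pos: [551.2, -140.0, 90.7]
tool_rot: [-1.565, -0.003, -0.259]
force: [1.0, 0.6, -13.1]
width: 21.1
```

```bash
python3 -c "
from h import *
plan([549,-147,86],-15.3,step=26)"
```

```text
p [ 551.2 -140.    90.7] rot [-89.7  -0.2 -14.9] F [  1.    0.6 -13.1] T [-0.   -0.23 -0.12] w 21.1 t 3.32 n 1
[-0.01, 0.12, -0.18, -0.07, 0.09, 0.04]
```

Emit:
apply_moves(
  commands=[
    [[0,0.12,0,0,0,0]],
  ],
)

```text
clock: 3.4
eef_pos: [551.2, -141.0, 88.5]
tool_rot: [-1.565, -0.004, -0.26]
force: [-8.2, -1.6, 32.2]
width: 21.0
```

Emit:
apply_moves(
  commands=[
    [[0,-0.12,0,0,0,0]],
  ],
)

```text
clock: 3.48
eef_pos: [550.4, -140.7, 93.0]
tool_rot: [-1.564, -0.003, -0.26]
force: [0.9, -0.9, -18.4]
width: 20.9
```

Emit:
apply_moves(
  commands=[
    [[0,0.07,0,0,0,0]],
  ],
)

```text
clock: 3.57
eef_pos: [550.1, -141.8, 90.9]
tool_rot: [-1.566, -0.003, -0.26]
force: [-1.3, -5.4, -4.3]
width: 20.6
```

Emit:
apply_moves(
  commands=[
    [[0,0.0,0,0,0,0]],
  ],
)

```text
clock: 3.65
eef_pos: [550.0, -141.9, 90.6]
tool_rot: [-1.565, -0.003, -0.26]
force: [-0.4, 1.2, -7.1]
width: 21.2
```

```bash
python3 -c "
from h import *
plan([551,30,90.5],-7,step=18)"
```

```text
p [ 550.  -141.9   90.6] rot [-89.7  -0.2 -14.9] F [-0.4  1.2 -7.1] T [ 0.49 -0.08 -0.1 ] w 21.2 t 3.65 n 10
[-0.11, 0.0, 0.42, -0.01, -0.16, 0.0]
[-0.1, 0.0, 0.42, -0.01, -0.16, 0.0]
[-0.1, 0.0, 0.42, -0.01, -0.16, 0.0]
[-0.09, 0.0, 0.42, -0.01, -0.16, 0.0]
[-0.09, 0.0, 0.42, -0.01, -0.16, 0.0]
[-0.08, 0.0, 0.42, -0.01, -0.16, 0.0]
[-0.07, 0.0, 0.42, -0.01, -0.16, 0.0]
[-0.07, 0.0, 0.42, -0.01, -0.16, 0.0]
[-0.06, 0.0, 0.43, -0.01, -0.16, 0.0]
[-0.06, 0.0, 0.43, -0.01, -0.16, 0.0]
```

Emit:
apply_moves(
  commands=[
    [[-0.06,0,0.2,0,-0.1,0],[-0.1,0,0.35,0,-0.16,0],[-0.1,0,0.42,0,-0.16,0],[-0.09,0,0.42,0,-0.16,0],[-0.09,0,0.42,0,-0.16,0]],
  ],
)

```text
clock: 4.07
eef_pos: [555.2, -88.4, 93.9]
tool_rot: [-1.589, -0.026, -0.211]
force: [1.2, -6.8, -0.4]
width: 20.8
```

```bash
python3 -c "
from h import *
plan([551,30,90.5],-7,step=18)"
```

```text
p [555.2 -88.4  93.9] rot [-91.1  -1.5 -12.1] F [ 1.2 -6.8 -0.4] T [-1.22  0.25  0.02] w 20.8 t 4.07 n 7
[-0.1, 0.0, 0.41, 0.03, -0.15, 0.04]
[-0.1, 0.0, 0.41, 0.03, -0.15, 0.04]
[-0.09, 0.01, 0.41, 0.03, -0.15, 0.04]
[-0.09, 0.01, 0.41, 0.03, -0.15, 0.04]
[-0.08, 0.01, 0.42, 0.03, -0.15, 0.04]
[-0.08, 0.01, 0.42, 0.03, -0.15, 0.04]
[-0.07, 0.01, 0.42, 0.03, -0.15, 0.04]
```

Emit:
apply_moves(
  commands=[
    [[-0.1,0.02,0.35,0.03,-0.15,0.04],[-0.1,0.02,0.35,0.03,-0.15,0.04],[-0.09,0.01,0.35,0.03,-0.15,0.04],[-0.09,0.01,0.35,0.03,-0.15,0.04]],
  ],
)

```text
clock: 4.4
eef_pos: [558.4, -42.1, 94.7]
tool_rot: [-1.595, -0.032, -0.164]
force: [1.8, -7.8, -1.1]
width: 20.9
```

```bash
python3 -c "
from h import *
plan([551,30,91],-7,step=15)"
```

```text
p [558.4 -42.1  94.7] rot [-91.4  -1.8  -9.4] F [ 1.8 -7.8 -1.1] T [-1.35  0.11 -0.01] w 20.9 t 4.4 n 5
[-0.1, 0.01, 0.35, 0.06, -0.1, 0.07]
[-0.09, 0.01, 0.35, 0.06, -0.1, 0.07]
[-0.09, 0.01, 0.35, 0.06, -0.1, 0.07]
[-0.09, 0.01, 0.35, 0.06, -0.1, 0.07]
[-0.08, 0.02, 0.35, 0.06, -0.1, 0.07]
```

Emit:
apply_moves(
  commands=[
    [[-0.2,0.02,0.35,0.06,-0.1,0.07],[-0.2,0.02,0.35,0.06,-0.1,0.07],[-0.2,0.02,0.35,0.06,-0.1,0.07],[-0.15,0.02,0.3,0.06,-0.1,0.07],[-0.05,0,0.1,0.0,0,0]],
  ],
)

```text
clock: 4.82
eef_pos: [546.8, 9.8, 94.0]
tool_rot: [-1.587, -0.034, -0.137]
force: [0.6, -5.6, -2.9]
width: 21.1
```

```bash
python3 -c "
from h import *
import pickle
plan([551,30,91],-7,step=15)
D={n:shot(n) for n in('wrist','top','side')}
pickle.dump(D,open('d2.pkl','wb'))
cv2.imwrite('pics/w2.png',cv2.resize(D['wrist']['image'][:,:,::-1],(800,600),interpolation=cv2.INTER_CUBIC))
print(proj(D['wrist'],[559,146.7,117])/.64)
"
```

```text
p [546.8   9.8  94. ] rot [-90.9  -2.   -7.8] F [ 0.6 -5.6 -2.9] T [-1.    0.34  0.06] w 21.1 t 4.82 n 2
[0.02, 0.03, 0.26, 0.09, -0.08, 0.2]
[0.02, 0.04, 0.26, 0.09, -0.08, 0.2]
[ 371.54393208 -127.89591618]
```

View pics/w2.png

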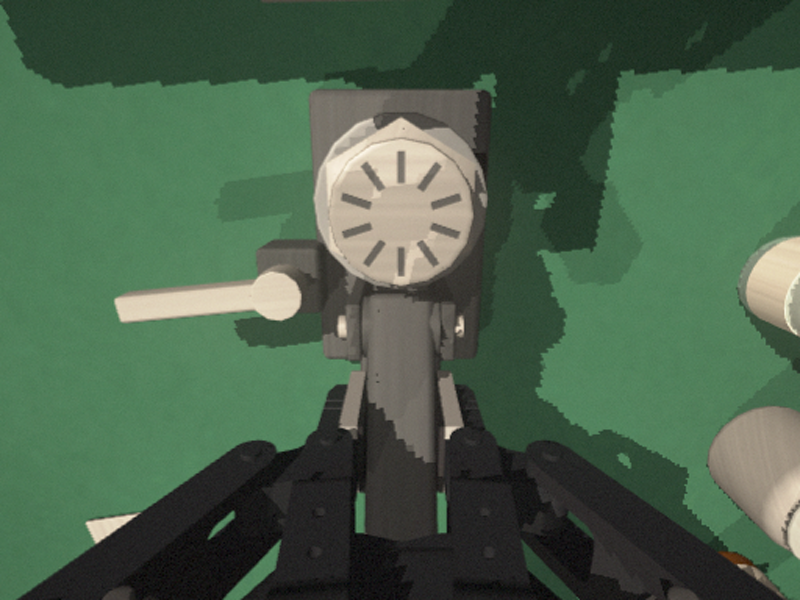

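The jack sits well in the pinch. The saddle centre is at (400,212) and the lug's end is just at the top edge around (265–390,0). I'll compute the remaining offset.

```bash
python3 -c "
from h import *
import pickle
D=pickle.load(open('d2.pkl','rb'));k=.64
s=onz(D['wrist'],400*k,212*k,112);print(s)
r=readout.read_state();print(s-r['eef_pos'])
# hole by dark blob in top image
t=D['top'];im=cv2.cvtColor(t['image'],cv2.COLOR_RGB2GRAY)[174:192,168:184];print(im)
"
```

```text
[555.42770197  75.48832325 112.        ]
[ 8.96682464 65.94871159 18.26948379]
[[211 211 210 212 213 214 216 218 219 221 219 205 186 173 144  86]
 [206 207 208 209 210 212 212 212 213 215 202 182 180 182 129  74]
 [201 203 202 202 202 204 205 205 207 209 202 188 185 185 130  61]
 [202 200 202 202 202 202 203 204 204 199 196 198 190 165 111  82]
 [202 202 204 203 204 205 206 205 206 194 190 200 174 118  78  82]
 [202 203 204 203 205 206 209 211 211 208 211 192 126  77  81  81]
 [204 205 204 205 207 204 194 185 192 216 213 155  89  79  81  78]
 [206 204 206 207 208 186 123  85 111 190 182  89  79  81  79  76]
 [207 207 208 209 205 150  52  46  66 117 122  79  81  79  77  74]
 [206 205 205 210 196 121  40  55  83  97  83  80  79  76  77  73]
 [207 207 207 209 204 158  80  69  88  88  83  80  78  75  74  71]
 [209 209 210 211 217 204 131  81  90  84  81  78  76  73  70  68]
 [209 209 209 211 218 201 126  85  85  82  79  77  75  71  69  67]
 [206 207 209 214 209 164  93  81  82  80  77  75  72  70  67  64]
 [208 208 215 213 171  90  80  82  80  78  75  72  69  66  67  65]
 [213 216 213 178 108  79  82  79  79  75  73  71  68  66  65  63]
 [219 219 190 110  78  83  80  79  76  72  70  69  66  66  65  65]
 [199 186 133  77  83  82  80  77  75  71  70  67  66  65  66  66]]
```

Emit:
apply_moves(
  commands=[
    [[0.0,0.02,0.25,0,0,0.05],[0.0,0.02,0.35,0,0,0.05],[0,0.02,0.35,0,0,0.05],[0,0,0.2,0,0,0]],
  ],
)

```text
clock: 5.3
eef_pos: [554.3, 38.7, 94.0]
tool_rot: [-1.602, -0.025, -0.151]
force: [-0.6, -6.9, 1.7]
width: 21.0
```

```bash
python3 -c "
from h import *
import pickle
plan([551,80,91],-7,step=15)
D={n:shot(n) for n in('wrist',)}
pickle.dump(D,open('d3.pkl','wb'))
cv2.imwrite('pics/w3.png',cv2.resize(D['wrist']['image'][:,:,::-1],(800,600),interpolation=cv2.INTER_CUBIC))
print(proj(D['wrist'],[559,146.7,123])/.64)
"
```

```text
p [554.3  38.7  94. ] rot [-91.8  -1.4  -8.6] F [-0.6 -6.9  1.7] T [-1.    0.75  0.28] w 21.0 t 5.3 n 3
[-0.08, 0.01, 0.34, 0.12, -0.11, 0.09]
[-0.08, 0.02, 0.34, 0.12, -0.11, 0.09]
[-0.07, 0.02, 0.34, 0.12, -0.11, 0.09]
[348.8982029  28.6345661]
```

View pics/w3.png

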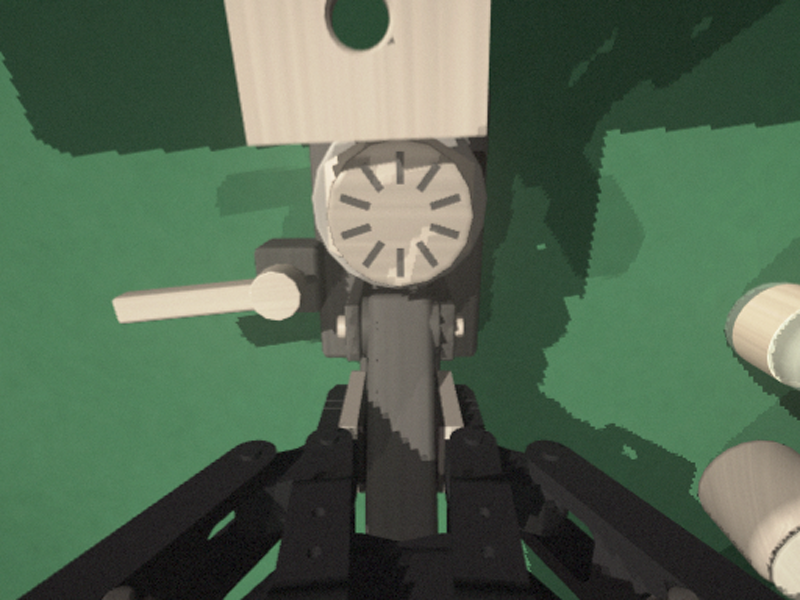

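Hole at (358,17), saddle centre at (400,212).

```bash
python3 -c "
from h import *
import pickle
w=pickle.load(open('d3.pkl','rb'))['wrist'];k=.64
s=onz(w,400*k,212*k,112);h=onz(w,358*k,17*k,123);print(s,h)
a=onz(w,246*k,145*k,127);b=onz(w,486*k,136*k,127);e=b-a;print('lug end edge',a,b,np.linalg.norm(e),np.degrees(np.arctan2(e[1],e[0])))
r=readout.read_state();p=np.array(r['eef_pos']);o=s-p
rr=R.from_euler('xyz',r['tool_rot']);y0=np.degrees(r['tool_rot'][2])
for yaw in(y0,-7):
  q=R.from_euler('z',yaw-y0,degrees=True).apply(o);t=h-q;print(yaw,t)
print(rr.inv().apply((h-s)*[1,1,0])/40)
"
```

```text
[564.04481366 104.57706509 112.        ] [561.33299604 148.54374193 123.        ]
lug end edge [532.09799586 126.91198242 127.        ] [585.75776554 120.71465537 127.        ] 54.01645809826396 -6.588072204229586
-8.560786643773788 [551.73093232  83.76589912 104.99482313]
-7 [553.49888107  83.52839613 104.99482313]
[-0.23058904 -0.03867907  1.07614905]
```

Emit:
apply_moves(
  commands=[
    [[-0.15,0.01,0.3,0.06,-0.08,0.05],[-0.15,0.01,0.35,0.06,-0.08,0.05],[-0.15,0.01,0.35,0.06,-0.08,0.05]],
  ],
)

```text
clock: 5.6
eef_pos: [548.6, 69.0, 94.3]
tool_rot: [-1.597, -0.025, -0.142]
force: [2.2, -7.1, -1.0]
width: 20.9
```

```bash
python3 -c "
from h import *
plan([552.5,82.8,94],-7.5,step=15)"
```

```text
p [548.6  69.   94.3] rot [-91.5  -1.4  -8.1] F [ 2.2 -7.1 -1. ] T [-1.22 -0.18 -0.11] w 20.9 t 5.6 n 1
[0.05, -0.0, 0.36, 0.3, -0.13, 0.29]
```

Emit:
apply_moves(
  commands=[
    [[0.05,0,0.25,0.04,-0.05,0.05],[0.02,0,0.2,0,-0.05,0],[0,0,0.0,0,0,0]],
  ],
)

```text
clock: 5.85
eef_pos: [552.1, 86.1, 93.4]
tool_rot: [-1.596, -0.015, -0.132]
force: [0.6, 2.7, -8.4]
width: 21.2
```

```bash
python3 -c "
from h import *
import pickle
plan([552.5,82.8,94],-7.5,step=15)
D={n:shot(n) for n in('wrist','top','side')}
pickle.dump(D,open('d4.pkl','wb'))
cv2.imwrite('pics/w4.png',cv2.resize(D['wrist']['image'][:,:,::-1],(800,600),interpolation=cv2.INTER_CUBIC))
"
```

```text
p [552.1  86.1  93.4] rot [-91.4  -0.9  -7.6] F [ 0.6  2.7 -8.4] T [0.86 0.25 0.01] w 21.2 t 5.85 n 1
[0.02, -0.01, -0.08, 0.29, -0.02, 0.18]
```

View pics/w4.png

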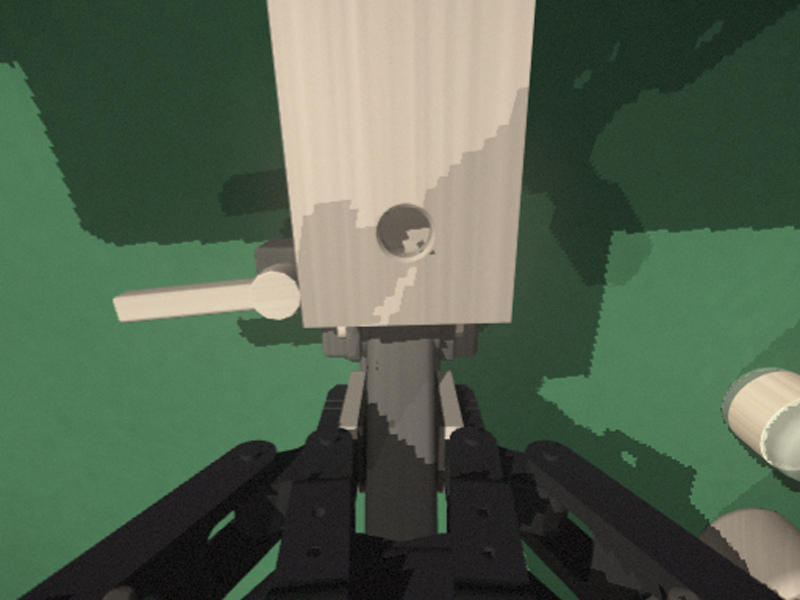

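The hole is at (405,232). The saddle is hidden but rigid in the grip, so still at (400,212); the lever image hasn't changed.

```bash
python3 -c "
from h import *
import pickle
w=pickle.load(open('d4.pkl','rb'))['wrist'];k=.64
s=onz(w,400*k,211.5*k,112)
for z in(122,123,124): print(s,onz(w,405*k,232*k,z))
r=readout.read_state();rr=R.from_euler('xyz',r['tool_rot'])
h=onz(w,405*k,232*k,123)
print((h-s),rr.inv().apply((h-s)*[1,1,0]))
pn=onz(w,275*k,295*k,56);tp=onz(w,116*k,308*k,54);print(pn,tp)
"
```

```text
[560.81981109 152.19323567 112.        ] [561.43048166 148.41016284 122.        ]
[560.81981109 152.19323567 112.        ] [561.42882617 148.60272095 123.        ]
[560.81981109 152.19323567 112.        ] [561.42717069 148.79527906 124.        ]
[ 0.60901508 -3.59051472 11.        ] [ 1.08287329  0.10207958 -3.4755806 ]
[504.19125093 116.72951757  56.        ] [435.66430541 119.6326396   54.        ]
```

Emit:
apply_moves(
  commands=[
    [[0.02,0,-0.1,0,0,0],[0,0,0,0,0,0]],
  ],
)

```text
clock: 6.17
eef_pos: [551.7, 83.8, 92.6]
tool_rot: [-1.593, -0.014, -0.133]
force: [1.0, -4.6, -1.5]
width: 20.6
```

Emit:
apply_moves(
  commands=[
    [[0.04,0,-0.09,0,0,0],[0,0,0,0,0,0]],
  ],
)

```text
clock: 6.33
eef_pos: [552.0, 80.7, 92.3]
tool_rot: [-1.591, -0.011, -0.133]
force: [0.4, -2.8, -2.1]
width: 20.8
```

```bash
python3 - <<'E'
from h import *
import pickle
D={n:shot(n) for n in('wrist','top','side')}
pickle.dump(D,open('d5.pkl','wb'))
st()
w=D['wrist'];k=.64
# hole centre: dark/edge refine inside lug: print local gradient circle
g=cv2.cvtColor(w['image'],cv2.COLOR_RGB2GRAY);g=cv2.resize(g,(800,600),interpolation=cv2.INTER_CUBIC)
roi=g[150:300,340:470]
c=cv2.HoughCircles(cv2.GaussianBlur(roi,(5,5),1),cv2.HOUGH_GRADIENT,1.5,60,param1=80,param2=15,minRadius=22,maxRadius=36)
print(c+np.array([340,150,0]) if c is not None else None)
for n in('d4.pkl',):
  q=pickle.load(open(n,'rb'))['wrist'];gg=cv2.resize(cv2.cvtColor(q['image'],cv2.COLOR_RGB2GRAY),(800,600),interpolation=cv2.INTER_CUBIC)[150:300,340:470]
  c=cv2.HoughCircles(cv2.GaussianBlur(gg,(5,5),1),cv2.HOUGH_GRADIENT,1.5,60,param1=80,param2=15,minRadius=22,maxRadius=36);print(c+np.array([340,150,0]))
  # lever shift between frames
  tm=cv2.resize(cv2.cvtColor(q['image'],cv2.COLOR_RGB2GRAY),(800,600))[270:330,230:300]
  m=cv2.matchTemplate(cv2.resize(cv2.cvtColor(w['image'],cv2.COLOR_RGB2GRAY),(800,600)),tm,cv2.TM_CCOEFF_NORMED);print(cv2.minMaxLoc(m))
E
```

```text
{'clock': 6.483, 'qpos': [-0.45, 0.723, 0.376, 1.909, -0.415, 0.579, 0.056], 'qd': [-0.003, -0.001, 0.001, -0.001, 0.002, -0.0, 0.0], 'tau': [-0.266, -53.908, 6.686, -12.721, 0.274, -0.392, 0.01], 'eef_pos': [552.058, 80.806, 92.461], 'tool_rot': [-1.591, -0.012, -0.133], 'force': [0.154, -0.626, -5.1], 'torque': [0.518, 0.214, -0.051], 'width': 21.12}
[[[402.25       209.25        26.79999924]]]
[[[403.75       233.25        27.85000038]]]
(-0.751255989074707, 0.9799981117248535, (680, 173), (230, 270))
```

```bash
python3 -c "
from h import *
import pickle
w=pickle.load(open('d5.pkl','rb'))['wrist'];k=.64
print(onz(w,400*k,211.5*k,112),onz(w,402.2*k,209.2*k,123))
a=onz(w,400*k,340*k,101)
"
```

```text
[560.80499653 146.78684022 112.        ] [561.48692586 148.80874179 123.        ]
```

Emit:
apply_moves(
  commands=[
    [[0,0,0,0,0,0],[0,0,0,0,0,0],[0,0,0,0,0,0]],
  ],
  claw=55,
)

```text
clock: 6.73
eef_pos: [554.4, 79.2, 94.3]
tool_rot: [-1.592, -0.017, -0.133]
force: [-0.2, -1.0, -0.0]
width: 54.8
```

Emit:
apply_moves(
  commands=[
    [[0,-0.5,0,0,0,0],[0,-0.7,0,0,0,0],[0,-0.8,0,0,0,0],[0,-0.8,0,0,0,0],[0,0,0,0,0,0]],
  ],
)

```text
clock: 7.15
eef_pos: [554.3, 79.7, 211.4]
tool_rot: [-1.595, -0.02, -0.134]
force: [2.2, -1.0, 0.2]
width: 55.1
```

```bash
python3 - <<'E'
from h import *
import pickle
D={n:shot(n) for n in('wrist','top','side')}
pickle.dump(D,open('d6.pkl','wb'))
plan([500,150,120],-7)
w=D['wrist']
P=np.array([560.8,146.8,0]);a=np.radians(-97.6);u=np.array([np.cos(a),np.sin(a),0]);v=np.array([-u[1],u[0],0])
for n,q in [('saddle',(0,0,112)),('hole',None),('pin',(40,-52,56)),('tip',(47,-119,54)),('socketend',(100,0,131)),('grip',(166,0,166))]:
  X=P+u*q[0]+v*q[1]+[0,0,q[2]] if q else np.array([561.5,148.7,123]);print(n,X.round(),(proj(w,X)/.64).round())
cv2.imwrite('pics/w6.png',cv2.resize(w['image'][:,:,::-1],(800,600),interpolation=cv2.INTER_CUBIC))
E
```

```text
p [550.4  80.  205.8] rot [-91.5  -0.6  -7.7] F [-1.5  0.2 -0.5] T [-0.    0.02  0.02] w 55.5 t 7.3 n 4
[-0.38, 0.52, 0.41, 0.08, -0.03, 0.03]
[-0.37, 0.53, 0.4, 0.08, -0.03, 0.03]
[-0.37, 0.53, 0.4, 0.08, -0.03, 0.03]
[-0.37, 0.53, 0.4, 0.08, -0.03, 0.03]
saddle [561. 147. 112.] [391. 177.]
hole [562. 149. 123.] [392. 174.]
pin [504. 114.  56.] [313. 233.]
tip [437. 116.  54.] [214. 244.]
socketend [548.  48. 131.] [392. 367.]
grip [539. -18. 166.] [394. 509.]
```

View pics/w6.png

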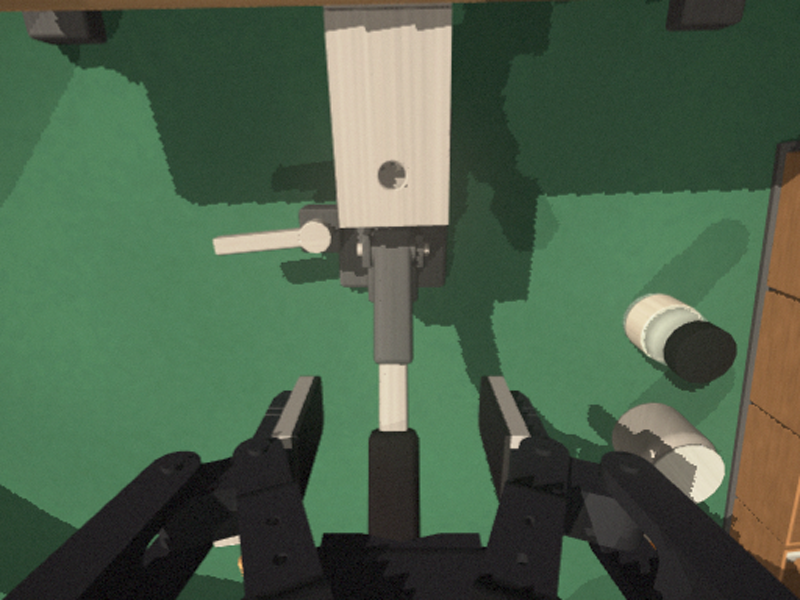

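The jack stands where I left it: pin at (315,237), 1 mm from the prediction, with the saddle visible through the hole at (392,174). Next I'll push the valve lever with closed fingers.

```bash
python3 - <<'E'
from h import *
pin=np.array([504,112.5])
for th in (176,190,205,220,235,250,262.4):
    a=np.radians(th);t=np.array([-np.sin(a),np.cos(a)]);d=6+15*abs(t[0])+11*abs(t[1])
    print(th,(pin+50*np.array([np.cos(a),np.sin(a)])-d*t).round(1))
plan([452,146,206],-7.7,step=38)
E
```

```text
176 [455.4 134. ]
190 [451.4 123. ]
205 [449.3 111.6]
220 [450.2  98.8]
235 [455.2  85.7]
250 [464.5  73.7]
262.4 [475.3  65.9]
p [550.4  80.  205.8] rot [-91.5  -0.6  -7.7] F [-1.5  0.2 -0.5] T [-0.    0.02  0.02] w 55.5 t 7.3 n 4
[-0.66, -0.02, 0.33, 0.08, 0.0, 0.03]
[-0.66, -0.01, 0.33, 0.08, 0.0, 0.03]
[-0.66, -0.01, 0.33, 0.08, 0.0, 0.03]
[-0.66, -0.01, 0.33, 0.08, 0.0, 0.03]
```

Emit:
apply_moves(
  commands=[
    [[-0.66,0,0.33,0.08,0,0.03],[-0.66,0,0.33,0.08,0,0.03],[-0.66,0,0.33,0.08,0,0.03],[-0.66,0,0.33,0.08,0,0.03],[0,0,0,0,0,0]],
  ],
  claw=0,
)

```text
clock: 7.72
eef_pos: [446.2, 145.5, 197.6]
tool_rot: [-1.576, 0.008, -0.138]
force: [-0.2, 0.0, -0.2]
width: 0.2
```

```bash
python3 - <<'E'
from h import *
plan([452,148,38],-7.7,step=36)
E
```

```text
p [446.2 145.5 197.6] rot [-90.3   0.5  -7.9] F [-0.2  0.  -0.2] T [ 0.06  0.07 -0.02] w 0.2 t 7.72 n 5
[0.03, 0.8, 0.02, 0.01, -0.01, -0.02]
[0.03, 0.8, 0.02, 0.01, -0.01, -0.02]
[0.03, 0.8, 0.02, 0.01, -0.01, -0.02]
[0.03, 0.8, 0.02, 0.01, -0.01, -0.02]
[0.03, 0.8, 0.02, 0.01, -0.01, -0.02]
```

Emit:
apply_moves(
  commands=[
    [[0.03,0.8,0.02,0,0,0],[0.03,0.8,0.02,0,0,0],[0.03,0.8,0.02,0,0,0],[0.03,0.8,0.02,0,0,0],[0.03,0.7,0.02,0,0,0],[0,0,0,0,0,0]],
  ],
)

```text
clock: 8.22
eef_pos: [448.6, 149.0, 31.9]
tool_rot: [-1.578, 0.012, -0.132]
force: [0.2, -0.5, -0.4]
width: 0.2
```

```bash
python3 - <<'E'
from h import *
plan([451,123,38],-7.7,step=7)
E
```

```text
p [448.6 149.   31.9] rot [-90.4   0.7  -7.6] F [ 0.2 -0.5 -0.4] T [ 0.01 -0.03 -0.03] w 0.2 t 8.22 n 4
[0.04, -0.04, -0.16, 0.02, 0.01, -0.03]
[0.04, -0.04, -0.16, 0.02, 0.01, -0.03]
[0.04, -0.04, -0.16, 0.02, 0.01, -0.03]
[0.04, -0.04, -0.16, 0.02, 0.01, -0.03]
```

Emit:
apply_moves(
  commands=[
    [[0.04,-0.03,-0.19,0,0,0],[0.03,-0.03,-0.19,0,0,0],[0.02,-0.03,-0.19,0,0,0],[0.02,-0.03,-0.19,0,0,0],[0.02,0,-0.19,0,0,0]],
  ],
)

```text
clock: 8.63
eef_pos: [448.5, 107.9, 38.8]
tool_rot: [-1.578, 0.013, -0.13]
force: [0.4, 1.8, 0.0]
width: -0.2
```

```bash
python3 - <<'E'
from h import *
plan([451,98,38],-7.7,step=7)
plan([456,85,38],-7.7,step=70)
E
```

```text
p [448.5 107.9  38.8] rot [-90.4   0.8  -7.5] F [0.4 1.8 0. ] T [ 0.45 -0.07 -0.02] w -0.2 t 8.63 n 2
[0.05, 0.01, -0.12, 0.04, 0.02, -0.08]
[0.05, 0.01, -0.12, 0.04, 0.02, -0.08]
p [448.5 107.9  38.8] rot [-90.4   0.8  -7.5] F [0.4 1.8 0. ] T [ 0.45 -0.07 -0.02] w -0.2 t 8.63 n 1
[0.26, 0.02, -0.54, 0.09, 0.05, -0.15]
```

Emit:
apply_moves(
  commands=[
    [[0.05,0,-0.14,0,0,0],[0.05,0,-0.13,0,0,0],[0.08,0,-0.14,0,0,0],[0.08,0,-0.14,0,0,0],[0.12,0,-0.14,0,0,0],[0.12,0,-0.14,0,0,0]],
  ],
)

```text
clock: 9.13
eef_pos: [465.8, 68.8, 42.4]
tool_rot: [-1.575, 0.009, -0.131]
force: [-0.5, 2.0, 1.2]
width: -0.1
```

```bash
python3 - <<'E'
from h import *
import pickle
plan([470,69,38],-7.7,step=7)
w=shot('wrist');pickle.dump(w,open('d7.pkl','wb'))
cv2.imwrite('pics/w7.png',cv2.resize(w['image'][:,:,::-1],(800,600),interpolation=cv2.INTER_CUBIC))
E
```

```text
p [465.8  68.8  42.4] rot [-90.2   0.5  -7.5] F [-0.5  2.   1.2] T [0.27 0.16 0.  ] w -0.1 t 9.13 n 1
[0.1, 0.11, 0.02, 0.05, 0.04, -0.11]
```

View pics/w7.png

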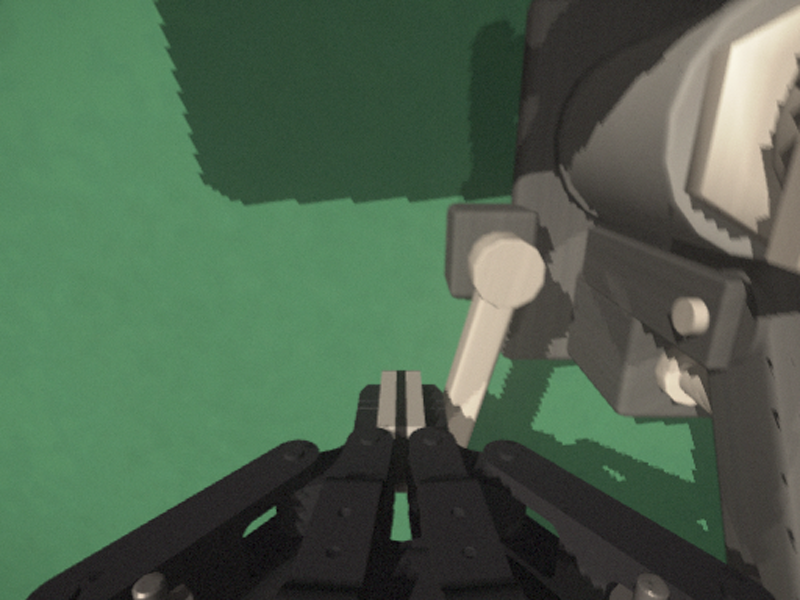

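The lever is at about 70°, running from pin (507,268) to (465,420), with the fingers on its outer side. Pushing on towards +x.

Emit:
apply_moves(
  commands=[
    [[0.1,0.06,-0.03,0,0,0],[0.1,0.05,-0.02,0,0,0],[0.06,0,0,0,0,0]],
  ],
)

```text
clock: 9.43
eef_pos: [476.5, 61.7, 37.3]
tool_rot: [-1.577, 0.011, -0.135]
force: [-5.5, 1.1, 0.9]
width: -0.1
```

Emit:
apply_moves(
  commands=[
    [[0.05,0,0,0,0,0],[0.04,0,0,0,0,0]],
  ],
)

```text
clock: 9.6
eef_pos: [477.4, 61.1, 36.5]
tool_rot: [-1.578, 0.017, -0.134]
force: [-5.5, 0.0, 1.3]
width: -0.1
```

```bash
cat > lev.py <<'E'
from h import *
import sys,pickle
w=shot('wrist');pickle.dump(w,open('lev.pkl','wb'))
plan([476,66,38],-7.7,step=30)
g=cv2.resize(cv2.cvtColor(w['image'],cv2.COLOR_RGB2GRAY),(800,600))
cv2.imwrite('pics/lev.png',g)
_,m=cv2.threshold(g,165,255,cv2.THRESH_BINARY)
n,l,s,c=cv2.connectedComponentsWithStats(m)
for i in range(1,n):
    if s[i,4]>1500: print(s[i],c[i].round())
# width centres of lever rows
for v in range(300,440,20):
    r=np.where(m[v,350:640])[0]+350
    print(v,(r.min(),r.max(),len(r)) if len(r) else None)
E
python3 lev.py
```

```text
p [477.7  61.1  36.4] rot [-90.4   0.9  -7.7] F [-4.  -0.6 -0.6] T [-0.04  0.54  0.02] w 0.1 t 9.65 n 1
[-0.06, -0.04, 0.12, 0.09, 0.0, -0.19]
[  660     0    96   187 11204] [703.  86.]
[ 744   68   56  164 5690] [780. 167.]
[ 434  224   76  207 8376] [468. 308.]
300 (np.int64(450), np.int64(485), 36)
320 (np.int64(450), np.int64(483), 34)
340 (np.int64(449), np.int64(482), 34)
360 (np.int64(448), np.int64(481), 34)
380 (np.int64(448), np.int64(480), 33)
400 (np.int64(447), np.int64(478), 32)
420 (np.int64(468), np.int64(478), 11)
```

```bash
python3 - <<'E'
from h import *
import pickle
w=pickle.load(open('lev.pkl','rb'));k=.64
a=onz(w,467.5*k,300*k,54);b=onz(w,462.5*k,400*k,54);d=b-a;print(a,b,np.degrees(np.arctan2(d[1],d[0])))
E
```

```text
[502.97672488  98.52358782  54.        ] [498.54313559  65.3584885   54.        ] -97.61429183176227
```

Emit:
apply_moves(
  commands=[
    [[-0.15,0,0,0,0,0],[-0.4,0,0,0,0,0],[-0.3,-0.8,0,0,0,0],[0,-1,0,0,0,0],[0,-1,0,0,0,0],[0.3,-1,0,0,0,0],[0.5,-0.5,0,0,0,0],[0.5,0,0,0,0,0]],
  ],
)

```text
clock: 10.32
eef_pos: [498.2, 60.7, 213.9]
tool_rot: [-1.579, 0.009, -0.133]
force: [1.2, -0.8, -0.4]
width: 0.1
```

```bash
python3 - <<'E'
from h import *
plan([550,75,206],-7.7,step=36)
E
```

```text
p [498.2  60.7 213.9] rot [-90.5   0.5  -7.6] F [ 1.2 -0.8 -0.4] T [-0.01 -0.11  0.04] w 0.1 t 10.32 n 2
[0.62, 0.09, 0.26, 0.05, 0.01, -0.05]
[0.62, 0.1, 0.26, 0.05, 0.01, -0.05]
```

Emit:
apply_moves(
  commands=[
    [[0.6,0.1,0.26,0,0,0],[0.6,0.1,0.26,0,0,0],[0,0,0,0,0,0]],
  ],
)

```text
clock: 10.57
eef_pos: [558.5, 75.9, 210.7]
tool_rot: [-1.574, -0.011, -0.133]
force: [0.6, 0.5, -0.4]
width: -0.3
```

```bash
python3 - <<'E'
from h import *
import pickle
w=shot('wrist');pickle.dump(w,open('d8.pkl','wb'))
plan([550,75,206],-7.7,step=36)
P=np.array([560.8,146.8,0]);a=np.radians(-97.6);u=np.array([np.cos(a),np.sin(a),0]);v=np.array([-u[1],u[0],0])
for n,q in [('saddle',(0,0,112)),('hole',None),('pin',(40,-52,56)),('socketend',(100,0,131.7)),('grip',(166,0,166))]:
  X=P+u*q[0]+v*q[1]+[0,0,q[2]] if q else np.array([561.5,148.7,123]);print(n,X.round(),(proj(w,X)/.64).round())
cv2.imwrite('pics/w8.png',cv2.resize(w['image'][:,:,::-1],(800,600),interpolation=cv2.INTER_CUBIC))
E
```

```text
p [556.1  75.  210.6] rot [-90.2  -0.4  -7.6] F [-0.3 -0.4 -0.2] T [-0.02  0.02 -0.02] w -0.1 t 10.62 n 1
[-0.15, 0.11, -0.02, 0.04, 0.01, 0.09]
saddle [561. 147. 112.] [384. 175.]
hole [562. 149. 123.] [384. 171.]
pin [504. 114.  56.] [308. 233.]
socketend [548.  48. 132.] [385. 366.]
grip [539. -18. 166.] [385. 510.]
```

View pics/w8.png

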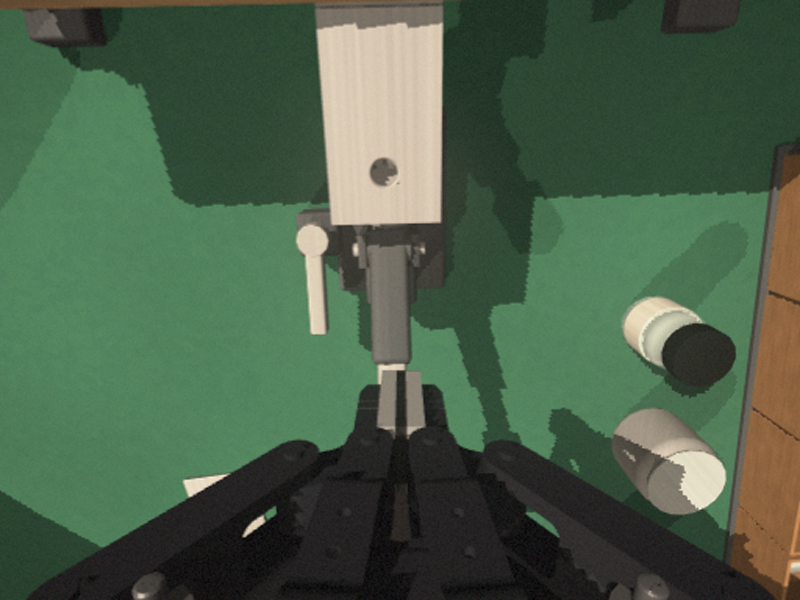

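The lever is shut, running from (312,240) to (318,333), parallel to the handle. The pin sits a few pixels off the prediction, so I'll re-derive the saddle position from the features on the standing jack.

```bash
python3 - <<'E'
from h import *
import pickle
k=.64
def est(f,pin,ears,sock,hole,yaw):
    w=pickle.load(open(f,'rb'));w=w.get('wrist',w) if 'wrist' in w else w
    a=np.radians(yaw);u=np.array([np.cos(a),np.sin(a),0]);v=np.array([-u[1],u[0],0])
    z=np.array([0,0,1])
    P=onz(w,pin[0]*k,pin[1]*k,57)
    print(f,'from pin',(P-40*u+52*v)[:2].round(1),
     'ears',(onz(w,ears[0]*k,ears[1]*k,90)-40*u)[:2].round(1),
     'sock',(onz(w,sock[0]*k,sock[1]*k,90+68*.471+11*.882)-(40+68*.882-11*.471)*u)[:2].round(1),
     'hole',onz(w,hole[0]*k,hole[1]*k,123)[:2].round(1))
for yaw in(-97,-98.5):
  est('d6.pkl',(315,237),(394,249),(393,363),(392,175),yaw)
  est('d8.pkl',(312,240),(389,249),(391,362),(384,172),yaw)
est('w1.pkl',(314,202),(391,209),(389.5,325),(389,131),-105.3)
E
python3 - <<'E'
import sys;sys.path.insert(0,'.')
from h import *
import pickle
w=pickle.load(open('d8.pkl','rb'))['image']
c=cv2.resize(w[85:175,180:300],(800,600),interpolation=cv2.INTER_CUBIC)
cv2.imwrite('pics/c8.png',c[:,:,::-1])
E
```

```text
d6.pkl from pin [561.6 145.1] ears [561.5 143.6] sock [559.8 144.3] hole [561.6 148.4]
d8.pkl from pin [562.4 142.8] ears [562. 143.] sock [562.7 143.6] hole [561.5 148.5]
d6.pkl from pin [562.4 143.6] ears [562.6 143.5] sock [562.3 144. ] hole [561.6 148.4]
d8.pkl from pin [563.2 141.3] ears [563.1 142.8] sock [565.2 143.3] hole [561.5 148.5]
w1.pkl from pin [570.1 -77.4] ears [568.7 -77.3] sock [568.8 -77.8] hole [568.9 -76.7]
```

View pics/c8.png

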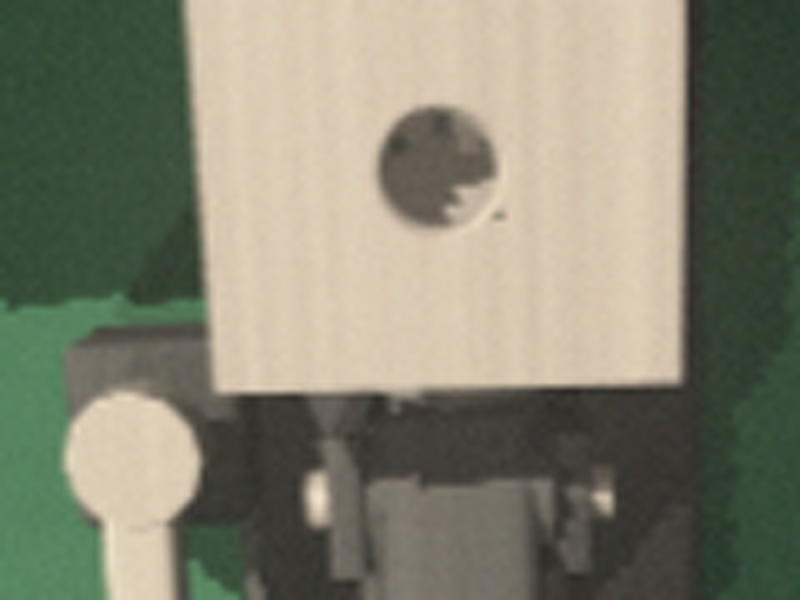

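Through the hole, the groove ends show the standing jack's saddle about 3.5–4 mm short of the hole towards -y. It had leaned slightly while pinched. I'll re-pinch and slide it about 4 mm, without pressing the handle down.

Emit:
apply_moves(
  commands=[
    [[-0.1,0.7,0.02,0,0,0],[0,0.7,0,0,0,0],[0,0.7,0,0,0,0],[0,0.5,0,0,0,0],[0,0,0,0,0,0]],
  ],
  claw=45,
)

```text
clock: 11.03
eef_pos: [554.0, 75.6, 105.6]
tool_rot: [-1.573, -0.017, -0.133]
force: [0.2, 0.0, 0.5]
width: 44.6
```

```bash
python3 - <<'E'
from h import *
plan([553,76.5,90],-7.7,step=36)
E
```

```text
p [554.   75.6 105.6] rot [-90.1  -1.   -7.6] F [0.2 0.  0.5] T [ 0.01  0.03 -0.04] w 44.6 t 11.03 n 1
[-0.03, 0.39, 0.02, 0.03, 0.02, 0.2]
```

Emit:
apply_moves(
  commands=[
    [[-0.03,0.36,0.02,0.03,0,0.2],[0,0,0,0,0,0]],
  ],
  claw=28,
)

```text
clock: 11.2
eef_pos: [551.5, 76.1, 91.3]
tool_rot: [-1.571, 0.002, -0.134]
force: [-0.7, 0.0, -0.5]
width: 28.5
```

Emit:
apply_moves(
  commands=[
    [[0,0,0,0,0,0],[0,0,0,0,0,0]],
  ],
  claw=12,
)

```text
clock: 11.37
eef_pos: [551.9, 75.9, 93.0]
tool_rot: [-1.571, -0.0, -0.133]
force: [-0.2, 1.8, -13.0]
width: 21.2
```

Emit:
apply_moves(
  commands=[
    [[0,0.07,0,0,0,0]],
  ],
)

```text
clock: 11.45
eef_pos: [552.0, 75.5, 92.0]
tool_rot: [-1.571, -0.001, -0.134]
force: [-5.2, -2.2, 28.5]
width: 20.8
```

Emit:
apply_moves(
  commands=[
    [[0,0,0,0,0,0]],
  ],
)

```text
clock: 11.53
eef_pos: [551.7, 75.9, 93.0]
tool_rot: [-1.57, -0.001, -0.134]
force: [1.1, 2.3, -13.5]
width: 21.0
```

Emit:
apply_moves(
  commands=[
    [[0,0.035,0,0,0,0]],
  ],
)

```text
clock: 11.62
eef_pos: [551.9, 75.6, 92.5]
tool_rot: [-1.57, -0.003, -0.134]
force: [-0.3, -1.1, 7.2]
width: 21.4
```

Emit:
apply_moves(
  commands=[
    [[0,0.025,0.06,0,0,0]],
  ],
)

```text
clock: 11.7
eef_pos: [551.9, 75.7, 92.5]
tool_rot: [-1.572, -0.003, -0.135]
force: [-3.0, -9.5, 8.4]
width: 21.2
```

Emit:
apply_moves(
  commands=[
    [[0,0.025,0.1,0,0,0]],
  ],
)

```text
clock: 11.78
eef_pos: [551.9, 75.8, 92.5]
tool_rot: [-1.576, -0.003, -0.137]
force: [-3.4, -10.3, 5.3]
width: 21.3
```

Emit:
apply_moves(
  commands=[
    [[0,0.025,0.14,0,0,0]],
  ],
)

```text
clock: 11.87
eef_pos: [552.1, 76.6, 92.6]
tool_rot: [-1.581, -0.003, -0.14]
force: [-1.6, -9.8, 5.2]
width: 21.0
```

Emit:
apply_moves(
  commands=[
    [[0,0.02,0.16,0,0,0]],
  ],
)

```text
clock: 11.95
eef_pos: [552.3, 78.3, 92.8]
tool_rot: [-1.586, -0.003, -0.143]
force: [-1.9, -9.8, 5.5]
width: 20.6
```

Emit:
apply_moves(
  commands=[
    [[0,0.03,0.15,0.1,-0.08,0]],
  ],
)

```text
clock: 12.03
eef_pos: [553.3, 80.4, 92.6]
tool_rot: [-1.582, -0.005, -0.138]
force: [-0.6, -8.9, 6.3]
width: 21.2
```

Emit:
apply_moves(
  commands=[
    [[0,0.02,0.1,0.1,-0.05,0]],
  ],
)

```text
clock: 12.12
eef_pos: [553.7, 81.0, 92.7]
tool_rot: [-1.577, -0.005, -0.135]
force: [-1.3, -7.7, 1.7]
width: 21.1
```

Emit:
apply_moves(
  commands=[
    [[0,0.0,0,0,0,0]],
  ],
)

```text
clock: 12.2
eef_pos: [553.1, 80.6, 92.8]
tool_rot: [-1.577, -0.004, -0.136]
force: [0.6, 3.8, -9.3]
width: 20.9
```

Moved about +4.7 mm. Releasing and checking numerically.

Emit:
apply_moves(
  commands=[
    [[0,0.02,0,0,0,0],[0,0,0,0,0,0],[0,0,0,0,0,0]],
  ],
  claw=50,
)

```text
clock: 12.45
eef_pos: [554.5, 81.6, 92.9]
tool_rot: [-1.575, -0.007, -0.135]
force: [0.2, -0.1, 0.5]
width: 49.9
```

Emit:
apply_moves(
  commands=[
    [[0,-0.6,0,0,0,0],[0,-0.8,0,0,0,0],[0,-0.8,0,0,0,0],[0,-0.7,0,0,0,0],[0,0,0,0,0,0]],
  ],
)

```text
clock: 12.87
eef_pos: [554.5, 83.7, 213.1]
tool_rot: [-1.576, -0.007, -0.134]
force: [0.1, -0.7, 0.5]
width: 50.2
```

```bash
python3 - <<'E'
from h import *
import pickle
w=shot('wrist');pickle.dump(w,open('d9.pkl','wb'))
plan([550,75,206],-7.7,step=36)
cv2.imwrite('pics/w9.png',cv2.resize(w['image'][80:240,170:330,::-1],(600,600),interpolation=cv2.INTER_CUBIC))
E
```

```text
p [553.4  83.9 211.1] rot [-90.3  -0.3  -7.6] F [ 0.4  0.1 -1. ] T [ 0.01 -0.01 -0.02] w 49.8 t 12.92 n 1
[-0.06, 0.13, -0.23, 0.06, 0.01, 0.06]
```

View pics/w9.png

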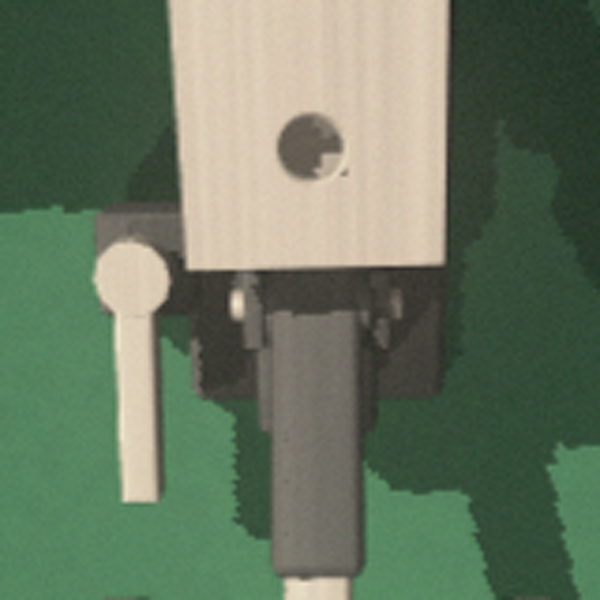

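The crop shows the lever shut, pin at (132,280), hinge ends midway at (318,304), socket end at (318,575) and hole at (311,147). No groove ends are visible in the hole any more.

```bash
python3 - <<'E'
from h import *
import pickle
w=pickle.load(open('d9.pkl','rb'))
f=lambda x,y,z:onz(w,170+x/3.75,80+y/3.75,z)
for yaw in(-97,-97.6,-98.2):
    a=np.radians(yaw);u=np.array([np.cos(a),np.sin(a),0]);v=np.array([-u[1],u[0],0])
    print((f(132,280,57)-40*u+52*v)[:2],(f(318,304,90)-40*u)[:2],(f(318,575,131.7)-94.8*u)[:2])
print(f(311,147,123))
d=f(140,498,54)-f(132,280,57);print(np.degrees(np.arctan2(d[1],d[0])))
e=f(318,575,131.7)-f(318,304,90);print(np.degrees(np.arctan2(e[1],e[0])),e)
# grip top waypoint
a=np.radians(-97.6);u=np.array([np.cos(a),np.sin(a),0]);H=np.array([562,148,90])+40*u-[0,0,0]
for th in(.49,0.14,-.21):
    print(th,(H+u*(143*np.cos(th)-10*np.sin(th))+[0,0,143*np.sin(th)+10*np.cos(th)]).round(1))
E
```

```text
[562.75687182 148.23744718] [562.6711743 147.8218194] [561.85585449 148.10658256]
[563.1031619  147.64409629] [563.08665618 147.76859494] [562.84054654 147.9804406 ]
[563.44321955 147.04715166] [563.50155792 147.71102257] [563.82386366 147.84399408]
[561.6654794 148.5312395 123.       ]
-99.24715912070134
-97.88527321693869 [ -7.49375983 -54.10676595  41.7       ]
0.49 [540.6 -12.  166.1]
0.14 [538.2 -30.6 119.9]
-0.21 [537.9 -32.3  70. ]
```

The saddle stands at (562.9,147.8) and the hole at (561.6,148), so about 1.3 mm apart. Now to the grip.

```bash
python3 - <<'E'
from h import *
plan([540.5,-11,190],-7.7,step=36)
E
```

```text
p [553.4  83.9 211.1] rot [-90.3  -0.3  -7.6] F [ 0.4  0.1 -1. ] T [ 0.01 -0.01 -0.02] w 49.8 t 12.92 n 3
[-0.0, 0.18, -0.8, 0.02, 0.0, 0.02]
[-0.0, 0.18, -0.8, 0.02, 0.0, 0.02]
[-0.0, 0.18, -0.8, 0.02, 0.0, 0.02]
```

Emit:
apply_moves(
  commands=[
    [[0,0.05,-0.8,0,0,0],[0,0.05,-0.8,0,0,0],[0,0.05,-0.8,0,0,0],[0,0,0,0,0,0]],
  ],
  claw=0,
)

```text
clock: 13.25
eef_pos: [540.9, -9.4, 203.4]
tool_rot: [-1.574, -0.006, -0.123]
force: [0.6, -0.5, -0.9]
width: 1.8
```

```bash
python3 - <<'E'
from h import *
plan([540,-11,168],-7.7,step=36)
E
```

```text
p [540.9  -9.4 203.4] rot [-90.2  -0.3  -7. ] F [ 0.6 -0.5 -0.9] T [-0.04  0.03  0.03] w 1.8 t 13.25 n 1
[-0.02, 0.88, -0.04, 0.04, 0.13, 0.07]
```

Emit:
apply_moves(
  commands=[
    [[-0.02,0.8,-0.04,0.04,0.1,0.05],[0,0.4,-0.2,0,0,0],[0,0.4,-0.18,0,0,0]],
  ],
)

```text
clock: 13.5
eef_pos: [541.0, -26.4, 139.1]
tool_rot: [-1.568, -0.009, -0.134]
force: [1.7, 0.7, 8.3]
width: 0.1
```

Emit:
apply_moves(
  commands=[
    [[0,0.4,-0.12,0,0,0],[0,0.4,-0.07,0,0,0]],
  ],
)

```text
clock: 13.67
eef_pos: [540.2, -33.8, 105.2]
tool_rot: [-1.566, -0.009, -0.135]
force: [-0.4, 3.3, 10.4]
width: 0.2
```

Emit:
apply_moves(
  commands=[
    [[-0.03,0.35,0.0,0,0,0],[0,0.3,0.02,0,0,0]],
  ],
)

```text
clock: 13.83
eef_pos: [540.2, -34.0, 77.6]
tool_rot: [-1.567, -0.011, -0.137]
force: [-1.8, 0.9, 10.9]
width: 0.3
```

Emit:
apply_moves(
  commands=[
    [[-0.02,0.2,0.02,0,0,0],[0,0.1,0.0,0,0,0]],
  ],
)

```text
clock: 14.0
eef_pos: [540.6, -33.4, 66.2]
tool_rot: [-1.566, -0.013, -0.138]
force: [-10.2, -0.6, 51.4]
width: 0.1
```

Emit:
apply_moves(
  commands=[
    [[0.0,-0.2,0.0,0,0,0],[0,-0.5,0,0,0,0],[0,-0.7,0.1,0,0,0],[0,-0.7,0.15,0,0,0],[0,-0.7,0.2,0,0,0]],
  ],
)

```text
clock: 14.42
eef_pos: [539.0, -18.7, 176.3]
tool_rot: [-1.569, -0.005, -0.145]
force: [1.0, -0.3, -0.9]
width: -0.2
```

```bash
python3 - <<'E'
from h import *
import pickle
D={n:shot(n) for n in('wrist','top','side')};pickle.dump(D,open('d10.pkl','wb'))
plan([540,-10,180],-7.7,step=36)
E
```

```text
p [541.1 -17.4 177.2] rot [-89.8  -0.6  -8.2] F [-1.1  0.3 -0.5] T [0.01 0.01 0.  ] w -0.1 t 14.57 n 1
[-0.05, -0.07, 0.18, -0.04, -0.09, 0.12]
```

```bash
cat > lift.py <<'E'
from h import *
import pickle
def meter(s,ref):
    # vertical shift of patches on the board's front edge corners, side view
    for X in([533,120,126],[420,226,140],[650,205,140],[790,190,140]):
        p=proj(ref,X);q=proj(ref,np.array(X)+[0,3,20]);sc=np.linalg.norm(q-p)/20
        x,y=p.round().astype(int);g=lambda d:cv2.resize(cv2.cvtColor(d['image'],cv2.COLOR_RGB2GRAY),None,fx=4,fy=4,interpolation=cv2.INTER_CUBIC)
        G0=g(ref);G=g(s)
        if not(16<x<490 and 40<y<360): continue
        T=G0[4*y-32:4*y+32,4*x-36:4*x+36];S=G[4*y-140:4*y+60,4*x-60:4*x+60]
        m=cv2.matchTemplate(S,T,cv2.TM_CCOEFF_NORMED);_,v,_,l=cv2.minMaxLoc(m)
        print(X,'up mm',round((108-l[1])/4/sc,1),'dx',(l[0]-24)/4,'score',round(v,2))
if __name__=='__main__':
    ref=pickle.load(open('d6.pkl','rb'))['side'];s=shot('side');pickle.dump(s,open('ls.pkl','wb'))
    meter(s,ref);plan([540,-14,172],-7.7,step=36)
E
python3 lift.py
```

```text
[533, 120, 126] up mm 5.0 dx -0.25 score 0.98
[420, 226, 140] up mm 6.5 dx 1.75 score 0.96
[650, 205, 140] up mm 0.9 dx -3.5 score 0.83
[790, 190, 140] up mm 6.3 dx 2.0 score 0.72
p [539.9 -17.7 175.9] rot [-89.8  -0.4  -8.2] F [-0.9 -0.2 -0.1] T [-0.02  0.05  0.02] w 0.2 t 14.62 n 1
[-0.01, 0.1, 0.09, -0.03, -0.1, 0.08]
```

Emit:
apply_moves(
  commands=[
    [[0,0.4,-0.08,0,-0.1,0.08],[0,0.4,-0.1,0,0,0],[0,0.4,-0.1,0,0,0],[0,0.4,-0.08,0,0,0],[-0.02,0.4,0,0,0,0],[-0.02,0.3,0,0,0,0]],
  ],
)

```text
clock: 15.12
eef_pos: [538.6, -33.4, 77.9]
tool_rot: [-1.568, -0.005, -0.136]
force: [1.6, 5.3, 9.0]
width: 0.2
```

Emit:
apply_moves(
  commands=[
    [[0,0.2,0,0,0,0],[0,0.1,0,0,0,0]],
  ],
)

```text
clock: 15.28
eef_pos: [539.1, -33.0, 65.3]
tool_rot: [-1.565, -0.005, -0.137]
force: [-10.3, -2.7, 57.1]
width: 0.0
```

Emit:
apply_moves(
  commands=[
    [[0,-0.2,0,0,0,0],[0,-0.5,0,0,0,0],[0,-0.7,0.1,0,0,0],[0,-0.7,0.15,0,0,0],[0,-0.7,0.15,0,0,0],[0,0,0,0,0,0]],
  ],
)

```text
clock: 15.78
eef_pos: [538.0, -21.8, 174.0]
tool_rot: [-1.569, 0.005, -0.146]
force: [0.9, -0.1, -0.6]
width: -0.2
```

```bash
python3 lift.py; python3 - <<'E'
from h import *
import pickle
# jack check in top view: compare patch motion of the jack lever between d10 and now is hidden; save
D={n:shot(n) for n in('top','wrist')};pickle.dump(D,open('d11.pkl','wb'))
g=lambda i:cv2.resize(cv2.cvtColor(i,cv2.COLOR_RGB2GRAY),None,fx=4,fy=4,interpolation=cv2.INTER_CUBIC)
r=pickle.load(open('d10.pkl','rb'))
P=proj(r['top'],[501,85,54]).round().astype(int);print(P)
x,y=4*P;A=g(r['top']['image']);B=g(D['top']['image'])
m=cv2.matchTemplate(B[y-100:y+100,x-100:x+100],A[y-60:y+60,x-60:x+60],cv2.TM_CCOEFF_NORMED);_,v,_,l=cv2.minMaxLoc(m);print(v,(np.array(l)-40)/4,'px top')
E
```

```text
[533, 120, 126] up mm 9.9 dx -0.5 score 0.89
[420, 226, 140] up mm 12.2 dx 2.75 score 0.95
[650, 205, 140] up mm 6.9 dx -3.0 score 0.91
[790, 190, 140] up mm 13.5 dx 3.25 score 0.62
p [536.4 -22.  171.8] rot [-89.9   0.5  -8.4] F [-1.  -0.  -0.8] T [-0.04  0.01  0.03] w -0.1 t 15.83 n 1
[0.06, -0.01, 0.21, -0.01, -0.14, -0.09]
[201 205]
0.9471611976623535 [ 1.75 -3.25] px top
```

```bash
cat > jk.py <<'E'
from h import *
import pickle,sys
def lever(w):
    a=np.radians(-97.8);u=np.array([np.cos(a),np.sin(a),0]);v=np.array([-u[1],u[0],0]);P=np.array([562.9,147.8,0])
    p=proj(w,P+40*u-52*v+[0,0,57]);t=proj(w,P+104*u-52*v+[0,0,54])
    hsv=cv2.cvtColor(w['image'],cv2.COLOR_RGB2HSV);m=((hsv[...,2]>125)&(hsv[...,1]<75)).astype(np.uint8)
    n,l,s,c=cv2.connectedComponentsWithStats(m)
    print('pred pin',p.round(1),'tip',t.round(1))
    for i in range(1,n):
        if 150<s[i,4]<6000 and np.linalg.norm(c[i]-(p+t)/2)<60:
            ys,xs=np.where(l==i);print(s[i],c[i].round(1));
            # cap centre: widest rows near top ; world of top/bottom extents
            top=ys.min();k=(ys<top+6);b=ys>ys.max()-6
            print(' top mid',xs[k].mean(),top,'bot mid',xs[b].mean(),ys.max(),'world centroid z55',onz(w,*c[i],55).round(1),'tip end',onz(w,xs[b].mean(),ys.max(),54).round(1))
if __name__=='__main__':
    for f in('d9.pkl','d10.pkl','d11.pkl'):
        d=pickle.load(open(f,'rb'));print(f);lever(d['wrist'] if 'wrist' in d else d)
E
python3 jk.py
```

```text
d9.pkl
pred pin [204.8 154.4] tip [208.4 210. ]
[194 143  22  72 898] [205.  174.6]
 top mid 203.6216216216216 143 bot mid 206.67924528301887 214 world centroid z55 [501.6  93.2  55. ] tip end [494.5  47.2  54. ]
d10.pkl
pred pin [191.1  38.5] tip [197.6 119.2]
[ 177   22   27  103 1659] [191.5  68. ]
 top mid 188.44303797468353 22 bot mid 194.65 124 world centroid z55 [501.1  93.8  55. ] tip end [493.8  48.1  54. ]
d11.pkl
pred pin [195.6  31.7] tip [202.  114.9]
[ 182   18   27  103 1648] [196.7  63.4]
 top mid 194.5 18 bot mid 199.58024691358025 120 world centroid z55 [501.6  92.8  55. ] tip end [494.3  47.9  54. ]
```

The jack hasn't moved (within 1 mm), and the lug is up about 11 mm after two strokes.

Emit:
apply_moves(
  commands=[
    [[0.06,0.4,0.0,0,-0.12,-0.08],[0.02,0.4,-0.08,0,0,0],[0,0.4,-0.1,0,0,0],[0,0.4,-0.08,0,0,0],[0,0.4,0,0,0,0],[0,0.25,0,0,0,0],[0,0.12,0,0,0,0]],
  ],
)

```text
clock: 16.52
eef_pos: [536.7, -32.5, 66.3]
tool_rot: [-1.566, 0.006, -0.139]
force: [-7.9, 0.5, 55.0]
width: 0.2
```

Emit:
apply_moves(
  commands=[
    [[0,0.08,0,0,0,0]],
  ],
)

```text
clock: 16.6
eef_pos: [536.8, -33.6, 64.7]
tool_rot: [-1.564, 0.006, -0.141]
force: [-9.0, -0.9, 55.6]
width: 0.1
```

Emit:
apply_moves(
  commands=[
    [[0,-0.2,0,0,0,0],[0,-0.5,0,0,0,0],[0,-0.7,0.1,0,0,0],[0,-0.7,0.15,0,0,0],[0,-0.7,0.2,0,0,0],[0,0,0,0,0,0]],
  ],
)

```text
clock: 17.1
eef_pos: [536.3, -21.2, 173.0]
tool_rot: [-1.567, 0.018, -0.151]
force: [1.4, 0.8, -0.3]
width: 0.1
```

Emit:
apply_moves(
  commands=[
    [[0.08,0.4,-0.03,0,-0.12,-0.08],[0.04,0.4,-0.08,0,0,0],[0,0.4,-0.1,0,0,0],[0,0.4,-0.08,0,0,0],[0,0.4,0,0,0,0],[0,0.2,0,0,0,0]],
  ],
)

```text
clock: 17.6
eef_pos: [539.6, -34.1, 77.5]
tool_rot: [-1.566, 0.008, -0.142]
force: [1.8, 4.8, 9.0]
width: -0.0
```

Emit:
apply_moves(
  commands=[
    [[0,0.15,0,0,0,0]],
  ],
)

```text
clock: 17.68
eef_pos: [539.7, -33.3, 69.7]
tool_rot: [-1.564, 0.008, -0.142]
force: [1.1, 5.0, 25.1]
width: -0.0
```

Emit:
apply_moves(
  commands=[
    [[0,0.06,0,0,0,0]],
  ],
)

```text
clock: 17.77
eef_pos: [540.0, -33.0, 67.1]
tool_rot: [-1.563, 0.009, -0.143]
force: [-6.7, 1.3, 48.8]
width: 0.1
```

Emit:
apply_moves(
  commands=[
    [[0,-0.2,0,0,0,0],[0,-0.5,0,0,0,0],[0,-0.7,0.1,0,0,0],[0,-0.7,0.15,0,0,0],[0,-0.7,0.2,0,0,0],[0,0,0,0,0,0]],
  ],
)

```text
clock: 18.27
eef_pos: [539.7, -20.5, 172.5]
tool_rot: [-1.567, 0.022, -0.151]
force: [1.1, 0.1, 0.4]
width: 0.2
```

```bash
python3 lift.py; python3 - <<'E'
from jk import *
w=shot('wrist');pickle.dump(w,open('d12.pkl','wb'));lever(w)
E
```

```text
[533, 120, 126] up mm 22.4 dx -1.0 score 0.76
[420, 226, 140] up mm 24.4 dx 4.25 score 0.94
[650, 205, 140] up mm 17.3 dx -2.0 score 0.94
[790, 190, 140] up mm 70.9 dx -6.0 score 0.56
p [537.9 -21.1 170.2] rot [-89.8   1.5  -8.7] F [-0.  -0.8  0.2] T [-0.01  0.01 -0.03] w 0.1 t 18.32 n 1
[0.02, -0.05, 0.18, -0.04, -0.2, -0.29]
pred pin [194.2  34.5] tip [201.  117.1]
[ 181   20   27  103 1620] [195.1  65.7]
 top mid 193.1341463414634 20 bot mid 198.0 122 world centroid z55 [501.4  93.   55. ] tip end [493.7  48.1  54. ]
```

Emit:
apply_moves(
  commands=[
    [[0.04,0.4,-0.03,0,-0.2,-0.25],[0.02,0.4,-0.08,0,0,0],[0,0.4,-0.1,0,0,0],[0,0.4,-0.08,0,0,0],[0,0.4,0,0,0,0],[0,0.2,0,0,0,0]],
  ],
)

```text
clock: 18.87
eef_pos: [536.5, -32.8, 70.7]
tool_rot: [-1.565, 0.007, -0.136]
force: [1.8, 3.0, 14.4]
width: -0.1
```

Emit:
apply_moves(
  commands=[
    [[0,0.12,0,0,0,0]],
  ],
)

```text
clock: 18.95
eef_pos: [536.9, -32.6, 65.6]
tool_rot: [-1.563, 0.007, -0.137]
force: [-7.3, -0.1, 60.6]
width: 0.0
```

Emit:
apply_moves(
  commands=[
    [[0,0.02,0,0,0,0]],
  ],
)

```text
clock: 19.03
eef_pos: [536.8, -33.7, 65.7]
tool_rot: [-1.562, 0.007, -0.139]
force: [-7.1, 0.7, 43.8]
width: -0.2
```

Emit:
apply_moves(
  commands=[
    [[0,-0.2,0,0,0,0],[0,-0.5,0,0,0,0],[0,-0.7,0.1,0,0,0],[0,-0.7,0.15,0,0,0],[0,-0.7,0.2,0,0,0],[0,0,0,0,0,0]],
  ],
)

```text
clock: 19.53
eef_pos: [535.1, -21.4, 171.4]
tool_rot: [-1.566, 0.021, -0.149]
force: [-0.5, 0.4, -0.9]
width: -0.1
```

Emit:
apply_moves(
  commands=[
    [[0.06,0.4,-0.03,0,-0.2,-0.15],[0.04,0.4,-0.08,0,0,0],[0,0.4,-0.1,0,0,0],[0,0.4,-0.08,0,0,0],[0,0.35,0,0,0,0],[0,0.12,0,0,0,0]],
  ],
)

```text
clock: 20.03
eef_pos: [537.0, -34.0, 78.5]
tool_rot: [-1.564, 0.007, -0.132]
force: [2.1, 4.4, 8.5]
width: 0.1
```

Emit:
apply_moves(
  commands=[
    [[0,0.1,0,0,0,0]],
  ],
)

```text
clock: 20.12
eef_pos: [537.0, -33.4, 72.3]
tool_rot: [-1.563, 0.008, -0.133]
force: [2.7, 4.2, 8.8]
width: 0.3
```

Emit:
apply_moves(
  commands=[
    [[0,0.02,0,0,0,0]],
  ],
)

```text
clock: 20.2
eef_pos: [537.2, -33.0, 69.7]
tool_rot: [-1.562, 0.008, -0.133]
force: [0.3, 2.4, 23.5]
width: -0.0
```

Emit:
apply_moves(
  commands=[
    [[0,0.0,0,0,0,0]],
  ],
)

```text
clock: 20.28
eef_pos: [537.3, -32.9, 69.0]
tool_rot: [-1.561, 0.009, -0.134]
force: [-2.3, 1.5, 30.1]
width: -0.1
```

Emit:
apply_moves(
  commands=[
    [[0,0.0,0,0,0,0]],
  ],
)

```text
clock: 20.37
eef_pos: [537.3, -32.9, 69.1]
tool_rot: [-1.559, 0.009, -0.135]
force: [-2.8, 2.4, 28.6]
width: -0.2
```

```bash
python3 lift.py; python3 - <<'E'
from jk import *
D={n:shot(n) for n in('top','side','wrist')};pickle.dump(D,open('d13.pkl','wb'));lever(D['wrist'])
plan([540,-33,69],-7.7)
s=D['side']['image'][80:260,90:330]
cv2.imwrite('pics/s13.png',cv2.resize(s[:,:,::-1],(800,600),interpolation=cv2.INTER_CUBIC))
E
```

```text
[533, 120, 126] up mm 42.2 dx -2.25 score 0.72
[420, 226, 140] up mm 35.8 dx -4.0 score 0.94
[650, 205, 140] up mm 32.1 dx -4.25 score 0.77
[790, 190, 140] up mm -21.5 dx 6.0 score 0.44
p [537.3 -33.   69.2] rot [-89.3   0.5  -7.7] F [-2.7  1.9 26.2] T [0.78 0.58 0.09] w 0.2 t 20.42 n 3
[-0.01, -0.85, 0.17, -0.04, -0.0, -0.03]
[-0.0, -0.86, 0.17, -0.04, -0.0, -0.03]
[-0.0, -0.86, 0.16, -0.04, -0.0, -0.03]
pred pin [143.4 -45. ] tip [159.9 103.5]
[ 136    0   30  114 2473] [151.2  55.1]
 top mid 147.24444444444444 0 bot mid 155.53 113 world centroid z55 [498.7  75.   55. ] tip end [493.8  47.4  54. ]
p [537.2 -33.   69.4] rot [-89.3   0.5  -7.7] F [-1.7  2.9 24.7] T [0.7  0.5  0.04] w 0.1 t 20.57 n 1
[0.07, 0.01, 0.01, -0.13, -0.0, -0.1]
```

```bash
python3 -c "
from h import *
finish_job();st()"
```

```text
the job is handed in; nothing more can be done
the job is handed in; nothing more can be done
```

The job is handed in: the jack carries the board well clear of its posts, and the arm is holding the handle down at its lower stop. No verdict came back.

**What I did:** I slid the jack under the lug with the valve open, then shut the valve. The jack had leaned slightly while pinched and stood 3–4 mm short, so I pinched it again and slid it another 4–5 mm before any load came on. I then pumped six strokes and held the last one down.

**Last checks:**
- **Position before loading:** the saddle was about 1.3 mm from the hole centre.
- **Valve:** the lever lies along the pump handle, within about 1.5°.
- **Lift:** the lug is about 40 mm above its rest height by the side camera, where 25 mm is needed. Matches along the board's front edge gave 32–42 mm, and one poor match was ignored.
- **Jack movement:** the valve lever's tip had shifted by about 1 mm at most since before pumping. I saw no other sign of the jack moving or tipping.
- **Handle:** held at about 25 N and steady, about 20.6 s used.

**What went less well:**
- **Press force:** the fingertips reached 44–61 N at the lower stop on the first five strokes. The last stroke stayed at or below 30 N.
- **Lean while sliding:** the jack probably tilted by up to about 3° during the first slide.
- **Final picture:** the viewing limit was reached, so the last lift check is by numbers only.
- **Top-view check:** one reading suggested the jack had shifted, but it was probably the arm or its shadow; the close wrist view showed no movement.

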